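# Pin the slicer carriage's stop bar

## Task

Refit the long pivot pin of the slicer carriage: stand it in the upper knuckle of the leaning clevis so that it rests on the bar's tongue, and press the pawl's tail until the pawl is fully clear of the toothed bar. Only then draw the bar out by its black knob until you feel the pin drop into the tongue's hidden eye, and push the pin fully home through both knuckles, head down on the clevis. Leave the pawl lifted, let go of everything, and do not disturb the other things on the bench.

Things in the scene. Friction and masses are not known exactly. Their poses are not given: they have to be found in the camera images.
- clevis: Clevis of the slicer's inclined carriage: two fixed steel knuckles, 44 x 46 mm, one over the other on one hole axis that leans 25 degrees from vertical, its top towards the robot. Origin: mouth of the upper knuckle's hole, about 152 mm over the table. z = hole axis, up and out of the hole; y = the way the toothed bar is drawn out (level); x = up the incline, away from the robot.
- seat (a point): The same mouth, centre. Along clevis -z from here: upper knuckle 0 to 28 mm (round hole 16.2 mm, slightly chamfered), bar tongue 30 to 42 mm, lower knuckle 44 to 62 mm (round hole 19.5 mm), then free down to 98 mm. A web behind the knuckles (x 22 to 34 mm) is level with the mouth; nothing stands above the mouth.
- pin: The pivot pin: the longer of two steel pins, standing in a hole of the white block. Greased, slippery shank 14 mm diameter, 80 mm long, nose fully rounded; round head 26 mm diameter, 40 mm tall; 120 mm in all, about 0.2 kg. Origin: tip of the nose; z = along the pin towards its head.
- pin_shoulder (a point): On the pin's axis at the underside of its head, 80 mm from the tip. It meets the mouth of the upper knuckle when the pin is home.
- short_pin: Bystander: a similar pin with a 60 mm shank (too short), standing in the other hole of the block. Origin: tip of its nose; z towards its head.
- block: White plastic parts block, fixed, 150 x 64 mm, 55 mm tall. Origin: centre of its underside; x = its long direction. Two upright blind holes, 17 mm wide, 45 mm deep, at x = -42 and +42 mm; one holds the pin, the other the short pin (which is which varies); the undersides of their heads start 35 and 15 mm above the block's top.
- bar_knob (a point): Middle of the black knob on the toothed bar's outer end, parallel to clevis z: diameter 22 mm, from 22 mm below to 22 mm above this point; the bar's top is 30 mm below it. The bar slides only along clevis y, from 4 mm inward to 40 mm outward (+y), friction about 1.5 N, once the pawl is clear.
- tongue_root (a point): Point on the bar where its flat tongue starts. The tongue (30 x 12 mm) runs from here to -y, between the knuckles and out beyond. It has one eye, 17 mm along y, 23 mm across. The eye starts 13 to 35 mm too far to -y; how far varies and is not given. Drawn out slowly under the standing pin, the eye lets the pin drop and the bar catches. The pin cannot pass beside the tongue.
- pawl (a joint): Angle of the pawl that locks the bar: 0 = its tip is between the bar's teeth and the bar cannot be drawn out; teeth are clear from 0.25; 0.55 rad = fully lifted. Pressing its tail lifts it; its stiff hinge (about 0.12 N m) keeps it where it is left. Spindle parallel to clevis x, at y 105, z -18 mm in the clevis frame.
- pawl_tail (a point): Centre of the top of the pad (26 x 22 mm) on the raised end of the pawl's tail. Pressed steadily straight along clevis -z, with 3 to 6 N, it lifts the pawl fully after 20 to 30 mm and stops there, clear of the bar.
- spray_bottle: Bystander: clear upright bottle with white cap, 68 mm across, 170 mm tall. Origin: its underside's centre.
- canister: Bystander: plain steel canister, 90 mm across, 110 mm tall. Origin: its underside's centre.
- jar: Bystander: glass jar with steel lid, 70 mm across, 90 mm tall. Origin: its underside's centre.
- brush: Bystander: white cleaning brush lying flat, 200 mm long. Origin: under its middle.
- disc: Bystander: flat steel disc lying flat, 70 mm across, 22 mm tall. Origin: its underside's centre.
Mind the look-alikes: they are no part of the job. Leave any blue or red look-alike of the pin alone.

How it is judged:
By the outcome, as a careful person would: the job done as asked, in the order asked, and still so for the second after the job is handed in, with the robot touching nothing.
It also fails if it takes over 67 s, if anything falls off the work surface, if the arm or the gripper's body presses on something with over 40 N, if the wrist force passes 120 N, or if a joint passes its speed limit or range.

## Robot

A 7-joint arm with a two-finger parallel gripper is mounted at the origin on the work surface. World frame = base frame: x ahead of the robot, y to its left, z up, the work surface at z = 0. Lengths are in m, angles in rad, forces in N, time in s.
With the tool pointing down it reaches from about 0.4 to 0.85 m from the base axis. Payload 4.5 kg.
Tool frame: the origin (TCP) lies where the fingers leave the gripper's body, on its centre line; the fingertips stand 64 mm ahead of it and the grasp point (between the pads) lies 45 mm ahead of it; z points along the fingers, y is the direction in which the jaws open and shut (so a half turn about z gives the same grasp; the last joint's range is limited). The gripper opens to 88 mm and grips with 3 to 60 N. Pads are 18 mm wide; open, the fingers measure 123 mm over their backs; the gripper's body (75 mm by 187 mm) begins 45 mm behind the grasp point.
Start: joints at [-1.2, 0.689, -0.195, 1.565, 0.157, 0.902, -0.215], TCP at [0.207, 0.59, 0.303] pointing down, gripper open.
Joint ranges: [-3.01, 3.01], [-0.46, 2.08], [-1.47, 1.51], [0.13, 2.56], [-1, 4.14], [0.04, 2.09], [-2.66, 2.66]. Speed limits (rad/s): [2.57, 2.57, 3.14, 3.14, 3.14, 3.14, 3.14].

## Interface

Orientations are given as a unit quaternion [w, x, y, z].
In Python, from bench import robot, imaging, order gives the robot as it stands.
- The arm moves only by the tool step_arm, never from a script. Its argument "moves" is a list of rows, each a list of 4 numbers: the shift along the tool's x, y, z in m, then the turn about the tool's z in rad. In form: [[tx, ty, tz, yaw], ...]. A call has exactly 10 rows; each row shifts and turns the pose as measured when the row begins, along the tool's axes as they then stand; what a row does not reach is not made up. A row lasts 1/12 s, in which the tool goes at most 41.7 mm and 7.16 degrees, less where a joint would pass 70% of its speed; a pose out of reach is approached as far as the arm can. A call with a gripper value outside its range is refused whole. "fingers" is the finger opening in m, from 0 to 0.0881, set as the call begins (left out, the last holds). The fingers move at their own pace and stop on an object; "grip_force" is the grip in N (left out, the last holds). Time passes only in rows, so rows that do not move let the fingers close, or fill a call up. It gives the time, the measured TCP pose, the force and the opening at its end, in the units of the state.
- robot.state(): the state, without advancing time (a new reading comes with each control period).
- imaging.snapshot(name): name is "side" or "top"; returns (picture, depth): 400x640x3 uint8, red, green, blue; 400x640 float32, m along the optical axis (not along the pixel's ray), 0 where there is no reading.
- imaging.camera_model(name): a dict with "vfov" (degrees; the focal length in pixels is half the picture's height over the tangent of half this angle, whatever the lens; pixels are square), "cx", "cy" (the principal point, pixels), "cam_to_world" (4x4, takes a point from camera to world coordinates). Camera axes: x right, y up, looking along -z (the intrinsics and any distortion apply to the point x, -y, -z); pixel columns grow to the right and rows downward; lengths in m; the calibration is good to about 2 mm. A picture is of the moment at which its call begins. camera_model takes no time and is no camera call.
- order.job_done(): hands the job in, once; it reports no verdict.
Trained networks look in the newest picture that a camera, given by its name, has taken for a name from the list of things; names that differ only in an ending like _2 or _b are one class to them, and where a whole thing is asked for, a point or a joint stands for the part that bears it (a point fixed in the world has none). Each returns a list of dicts, best first, with "p" (0 to 1); they miss things now and then, are a little off and sometimes report something else, mostly with a low value. They report only what shows in the picture. A call takes as long as a camera call. They do not tell look-alikes from the thing itself.
- imaging.silhouettes(camera, name): "mask" (400x640 bool, what is visible of it) and "box" ([centre column, centre row, width, height] in pixels, round what is visible of it).
The state is a dict: "t": time; "joint_pos": joint angles; "joint_velocities": joint speeds; "tau": joint torques, N m; "tcp_pos": TCP position; "ee_rot": TCP orientation; "ft_force": force on the tool from outside, world axes, zero at the start; "wrist_torque": the same for the moment, N m; "gripper_width": opening from 0.0 (shut) to 1.0 (fully open).
Only numpy, scipy, OpenCV 4.12 (cv2) and the standard library are available. Lean on these libraries where they do the work, as an engineer would, in place of code of your own. Each camera call takes 0.05 s, during which the arm holds its last target.

## Working session

There is one attempt and no reset: what is moved stays moved. The work goes in short steps, Python scripts to look and compute and a tool call to move; the robot and the scene stay as the last step left them, time stands still between calls to the robot, and variables do not carry over. Pictures are saved under pics/ and viewed, and the job is handed in when it is done.

Besides the shell and the picture viewer there is one more tool, called after "Call:" by a JSON object that holds its "op" and its "data", one argument or row to a line. step_arm: Moves the arm, as the interface text tells. Its arguments: {"type":"object","properties":{"moves":{"type":"array"},"fingers":{"type":"number"},"grip_force":{"type":"number"}},"required":["moves"]}

```bash
ls; mkdir -p pics
python3 - <<'E'
from bench import robot, imaging, order
import cv2,numpy as np
np.set_printoptions(precision=4,suppress=True)
print(robot.state())
for n in ("side","top"):
    p,d=imaging.snapshot(n)
    cv2.imwrite(f"pics/{n}0.png",p[:,:,::-1]); np.save(f"{n}0.npy",d)
    print(n,imaging.camera_model(n))
E
```

```text
pics
{'t': 0.0, 'joint_pos': array([-1.2002,  0.69  , -0.1945,  1.5664,  0.1573,  0.9025, -0.2151]), 'joint_velocities': array([-0.0004,  0.0005, -0.0001, -0.0002, -0.0009, -0.0023, -0.0003]), 'tau': array([ -0.0002, -52.7544,  -1.2668, -15.3433,  -0.0526,   0.0063,
         0.0002]), 'tcp_pos': array([0.2064, 0.5894, 0.3019]), 'ee_rot': array([-0.0001,  0.1675,  0.9859, -0.0009]), 'ft_force': array([ 0.7688, -0.3532, -0.7853]), 'wrist_torque': array([-0.0051, -0.0154, -0.0045]), 'gripper_width': 0.9978863422170858}
side {'vfov': 53.52510868498854, 'cx': 326.9398180311966, 'cy': 196.48437968503637, 'cam_to_world': array([[ 0.9532,  0.2216, -0.2058,  0.2933],
       [-0.3023,  0.6743, -0.6737, -0.6833],
       [-0.0105,  0.7044,  0.7097,  0.8638],
       [ 0.    ,  0.    ,  0.    ,  1.    ]])}
top {'vfov': 45.936409440139705, 'cx': 319.29754800488314, 'cy': 196.62952862280866, 'cam_to_world': array([[ 0.0093,  0.9932, -0.1164,  0.3471],
       [-0.9995,  0.0126,  0.0274,  0.0341],
       [ 0.0287,  0.116 ,  0.9928,  1.5176],
       [ 0.    ,  0.    ,  0.    ,  1.    ]])}
```

View pics/side0.png

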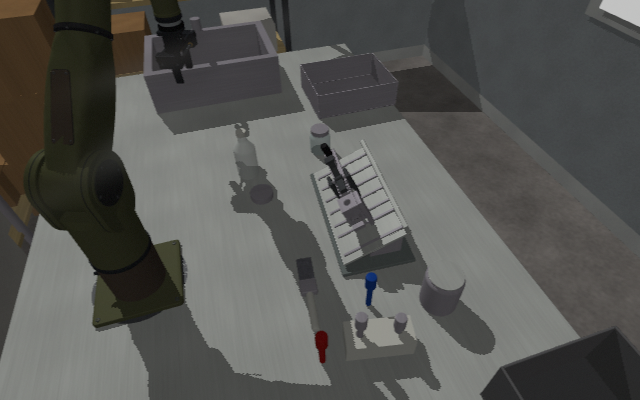

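View pics/top0.png

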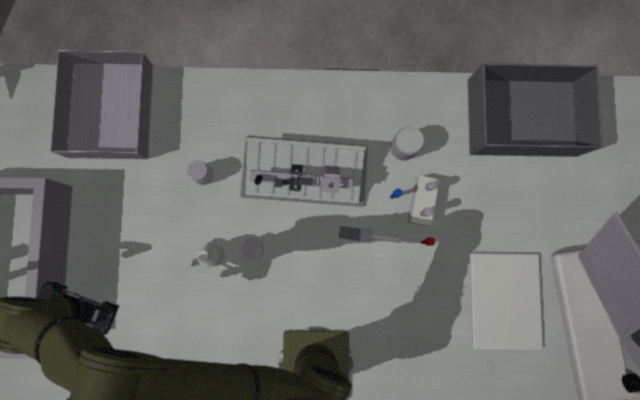

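```bash
cat > h.py <<'E'
from bench import robot, imaging, order
import cv2,numpy as np
np.set_printoptions(precision=4,suppress=True,linewidth=150)
def K(m):
    f=200/np.tan(np.radians(m['vfov']/2)); return f,m['cx'],m['cy']
def unproj(n,u,v,d):
    m=imaging.camera_model(n); f,cx,cy=K(m)
    p=np.stack([(u-cx)/f*d,-(v-cy)/f*d,-d,np.ones_like(d)],-1)
    return (p@np.array(m['cam_to_world']).T)[...,:3]
def proj(n,P):
    m=imaging.camera_model(n); f,cx,cy=K(m)
    P=np.atleast_2d(P); c=np.c_[P,np.ones(len(P))]@np.linalg.inv(m['cam_to_world']).T
    return np.c_[cx+f*c[:,0]/-c[:,2], cy-f*c[:,1]/-c[:,2]]
def cloud(n,d):
    v,u=np.mgrid[0:400,0:640].astype(float)
    return unproj(n,u,v,d.astype(float))
def crop(img,r0,r1,c0,c1,s,fn):
    cv2.imwrite(fn,cv2.resize(np.ascontiguousarray(img[r0:r1,c0:c1,::-1]),None,fx=s,fy=s,interpolation=cv2.INTER_CUBIC))
E
python3 - <<'E'
from h import *
for n in ("side","top"):
    p,d=imaging.snapshot(n); np.save(n+"1.npy",d); np.save(n+"1p.npy",p)
    C=cloud(n,d)
    for k in ("clevis","pin","short_pin","block","bar_knob","pawl_tail","tongue_root","spray_bottle","canister","jar","brush","disc"):
        r=imaging.silhouettes(n,k)
        for x in r[:3]:
            m=x["mask"]&(d>0); q=C[m]
            print(n,k,round(x["p"],2),np.round(x["box"],1),m.sum(),np.median(q,0) if len(q) else None, np.percentile(q,98,axis=0) if len(q) else None)
p=np.load("side1p.npy"); crop(p,130,280,290,440,5,"pics/s_cl.png"); crop(p,250,370,300,460,5,"pics/s_bl.png")
p=np.load("top1p.npy"); crop(p,125,215,235,375,5.5,"pics/t_cl.png"); crop(p,125,255,370,470,5,"pics/t_bl.png")
for n in ("side","top"):
    d=np.load(n+"1.npy");C=cloud(n,d)
    print(n, "table z",[C[r,c] for r,c in ([ (250,220),(330,270)] if n=="side" else [(230,160),(300,420)])], robot.state()['t'])
E
```

```text
side clevis 0.74 [361.6 203.9  94.6 130.4] 6787 [ 0.5791 -0.0166  0.0848] [0.675  0.2066 0.1615]
side pin 0.66 [319.5 348.6  12.8  34.9] 313 [ 0.3797 -0.3449  0.1032] [ 0.3954 -0.2749  0.1201]
side pin 0.65 [358.6 324.4  14.8  26.9] 237 [ 0.4661 -0.336   0.1233] [ 0.4784 -0.3209  0.1299]
side pin 0.5 [371.3 287.9  13.   34.6] 283 [ 0.523  -0.2475  0.0972] [ 0.5368 -0.2314  0.1199]
side short_pin 0.5 [401.4 322.6  12.6  18. ] 202 [ 0.5468 -0.3521  0.1057] [ 0.56   -0.3381  0.1103]
side block 0.98 [379.7 336.8  75.6  44.5] 2436 [ 0.5052 -0.3551  0.0524] [ 0.5811 -0.3009  0.0561]
side block 0.54 [443.2 286.4  44.1  57.1] 1941 [ 0.6747 -0.2999  0.0995] [ 0.7243 -0.249   0.1104]
side bar_knob 0.66 [342.5 186.4  41.2  86.2] 379 [0.5572 0.0351 0.1282] [0.5804 0.1929 0.1712]
side pawl_tail 0.68 [333.8 175.2  19.9  39.1] 343 [0.5491 0.0749 0.1427] [0.5689 0.1255 0.1712]
side tongue_root 0.6 [341.9 186.9  46.2  87.5] 509 [0.5588 0.0803 0.1268] [0.6276 0.341  0.1716]
side spray_bottle 0.85 [246.8 154.   22.6  51.8] 906 [0.3303 0.299  0.0845] [0.3625 0.3347 0.1679]
side spray_bottle 0.74 [333.7 
[... 1827 characters left out ...]
4  32.1] 874 [ 0.6827 -0.2728  0.108 ] [ 0.7286 -0.238   0.1158]
top jar 0.81 [201.4 172.1  31.1  26.3] 526 [0.5855 0.3609 0.0873] [0.6206 0.402  0.0952]
top jar 0.71 [370.9 234.4  66.   14.1] 588 [ 0.4013 -0.1439  0.0185] [ 0.4266 -0.0743  0.0262]
top jar 0.5 [304.2 168.6 125.1  67.8] 6842 [0.6033 0.0431 0.0876] [0.684  0.2145 0.1654]
top brush 0.63 [371.4 233.3  63.5  16.5] 577 [ 0.4012 -0.147   0.0185] [ 0.4265 -0.0773  0.0263]
top disc 0.81 [249.5 250.5  24.6  23.2] 422 [0.3542 0.2026 0.0218] [0.3857 0.234  0.0281]
side table z [array([ 0.2056,  0.0344, -0.0027]), array([ 0.2881, -0.2339, -0.0031])] 1.4
top table z [array([0.4115, 0.497 , 0.0041]), array([ 0.1985, -0.3306,  0.0016])] 1.4
```

View pics/s_cl.png

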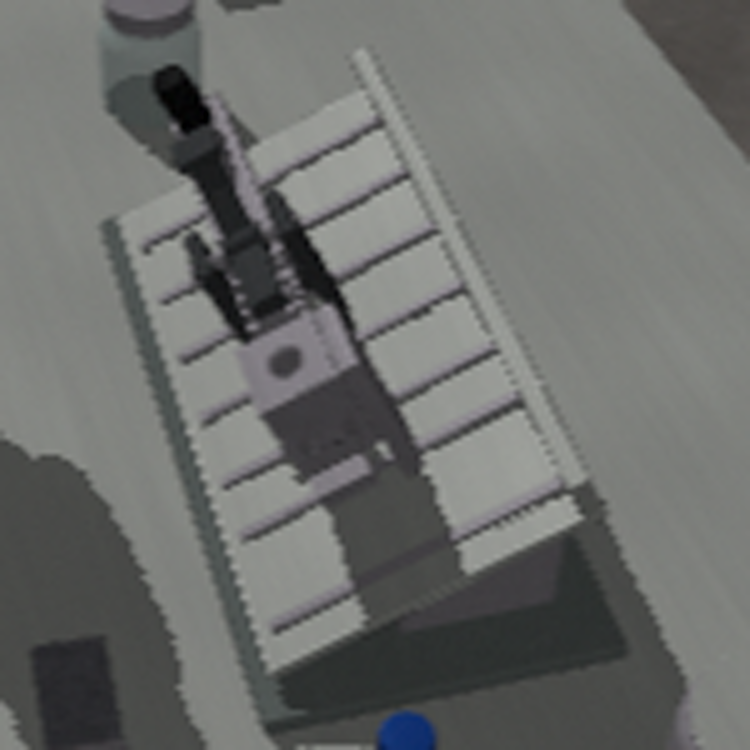

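View pics/t_cl.png

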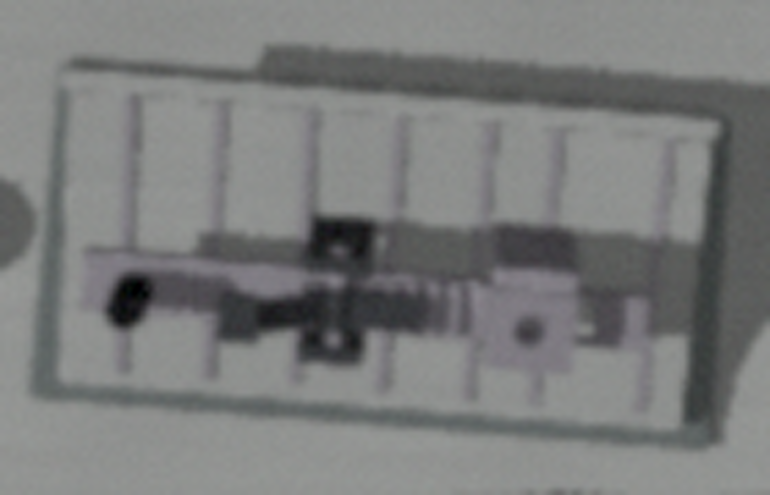

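View pics/s_bl.png

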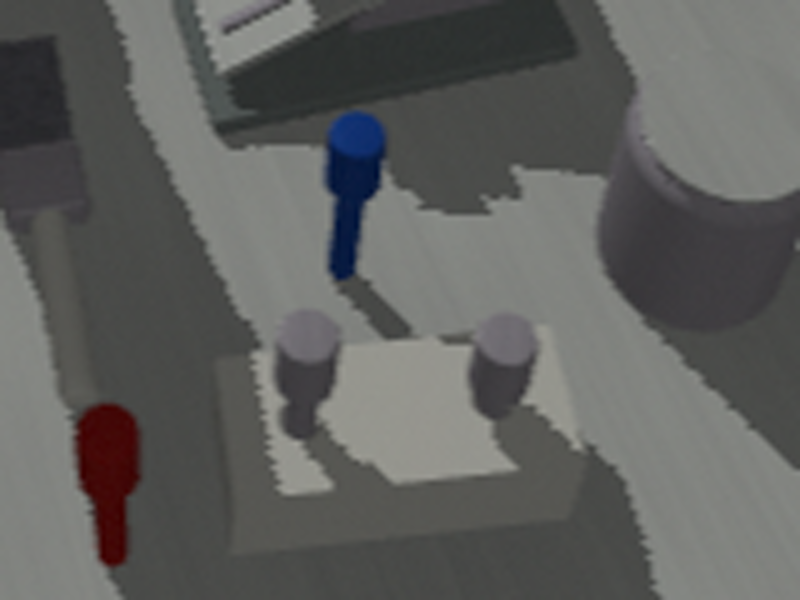

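View pics/t_bl.png

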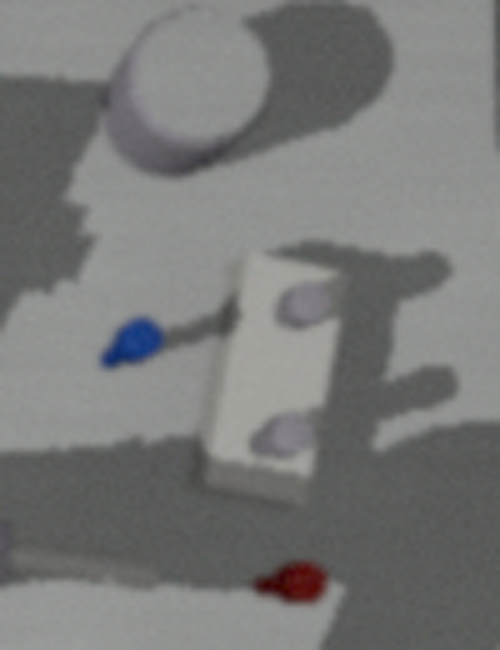

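Run:
```python
from h import *
def ray(n,u,v,d): return unproj(n,np.array(float(u)),np.array(float(v)),np.array(float(d)))
for n,(u,v) in {"side":(347,202.4),"top":(331.4,185)}.items():
    d=np.load(n+"1.npy");C=cloud(n,d);p=np.load(n+"1p.npy")
    r,c=int(round(v)),int(round(u))
    print(n); print(np.round(1000*C[r-5:r+6,c-6:c+7,2]).astype(int))
    print(p[r-5:r+6,c-6:c+7].mean(2).astype(int))
    w=C[r-7:r+8,c-9:c+9].reshape(-1,3); 
    # plane fit near z=.14-.165
    w=w[(w[:,2]>.135)&(w[:,2]<.17)]
    for it in range(8):
        A=np.c_[w[:,:2],np.ones(len(w))]; s,*_=np.linalg.lstsq(A,w[:,2],rcond=None)
        e=abs(A@s-w[:,2]); w=w[e<max(.003,2*np.median(e)) ]
    nrm=np.array([-s[0],-s[1],1]);nrm/=np.linalg.norm(nrm)
    print("normal",nrm,np.degrees(np.arccos(nrm[2])),len(w), "ctr",w.mean(0), w.min(0),w.max(0))
    m=imaging.camera_model(n); o=np.array(m['cam_to_world'])[:3,3]; q=ray(n,u,v,1.); dr=q-o
    t=(s[2]-o[2]+s[0]*o[0]+s[1]*o[1])/(dr[2]-s[0]*dr[0]-s[1]*dr[1]); print("hole",o+t*dr)
```

```text
side
[[117 149 149 151 152 152 151 154 153 157 156 157 160]
 [147 146 151 150 149 150 154 155 152 157 156 158 159]
 [146 147 147 148 149 149 152 152 154 154 156 156 158]
 [146 148 150 148 144 151 151 151 153 157 156 155 159]
 [145 145 148 148 146 144 143 145 146 154 156 156 156]
 [142 145 144 145 141 143 140 140 142 154 158 155 154]
 [143 146 146 143 139 139 137 137 137 152 153 155 158]
 [142 145 144 142 137 135 135 132 152 153 152 154 156]
 [143 146 146 146 136 131 149 151 151 151 153 154 154]
 [144 146 143 147 148 148 151 148 153 154 155 155 156]
 [143 144 145 145 147 148 150 149 150 153 154 151 154]]
[[ 86 117 131 131 133 133 131 129 132 132 132 132 133]
 [130 129 131 131 131 133 132 130 130 131 132 132 132]
 [130 130 130 131 117 104  94  89 105 125 132 132 132]
 [131 130 130 116  93  74  66  62  68 110 131 131 131]
 [130 130 115  87  68  63  62  60  67 103 127 131 130]
 [130 130 107  73  62  62  61  60  64 103 126 131 131]
 [128 131 109  74  60  61  63  62  78 113 129 131 131]
 [128 130 117  87  61  62  63  82 116 129 128 129 130]
 [126 129 130 120  99  89  94 119 131 129 129 128
[... 970 characters left out ...]
24 123 122 121 124 126 126 128 124]
 [127 125 125 123 116 106 105 106 114 118 122 124 126]
 [127 130 125 117  98  88  83  89 103 114 124 124 124]
 [126 126 124 109  82  76  75  77  93 115 124 126 126]
 [125 126 122 100  75  64  65  73  90 114 126 125 126]
 [123 127 123 107  82  71  71  79  98 119 124 127 123]
 [125 126 127 120 104  92  91  98 114 126 127 124 126]
 [128 126 125 125 119 115 111 118 122 125 124 125 127]
 [124 127 129 124 126 124 125 124 125 125 123 125 126]
 [124 127 124 125 129 126 126 124 126 126 124 124 125]]
normal [-0.3877  0.0626  0.9197] 23.124750441723528 141 ctr [ 0.5423 -0.0394  0.1524] [ 0.5222 -0.0609  0.1415] [ 0.5616 -0.0168  0.1641]
hole [ 0.5419 -0.0387  0.1522]
```

Run:
```python
from h import *
p=np.load("top1p.npy");d=np.load("top1.npy");C=cloud("top",d)
ps=np.load("side1p.npy");ds=np.load("side1.npy");Cs=cloud("side",ds)
# plate outline: pixels world for incline corners
for (a,b) in ((66,75),(718,125),(40,390),(703,436)):
    u,v=235+a/5.5,125+b/5.5; print("corner",(u,v),[C[int(round(v))+j,int(round(u))+i].round(3) for i,j in ((0,0),(3,3),(-3,3),(3,-3),(-3,-3))])
# plane normal of incline: points in region slats
m=np.zeros((400,640),bool); m[185:200,255:355]=1
# clevis-frame clouds
O=np.array([.5417,-.040,.152])
for yaw in (-.05,):
    pass
# knob: dark pixels near (258,180)
for n,P,CC,(u,v),w in (("top",p,C,(258,180),7),("side",ps,Cs,(326,149),7)):
    sub=np.s_[v-w:v+w+1,u-w:u+w+1]; g=P[sub].mean(2); q=CC[sub][g<30]; print(n,len(q),q.mean(0),q[q[:,2]>q[:,2].max()-.01].mean(0),q.min(0),q.max(0))
    print(g.astype(int))
```

```text
corner (247.0, 138.63636363636363) [array([0.68 , 0.213, 0.132]), array([0.679, 0.209, 0.097]), array([0.7  , 0.239, 0.006]), array([0.693, 0.207, 0.116]), array([0.721, 0.24 , 0.004])]
corner (365.5454545454545, 147.72727272727272) [array([ 0.685, -0.158,  0.013]), array([ 0.678, -0.17 ,  0.002]), array([ 0.656, -0.138,  0.099]), array([ 0.699, -0.17 , -0.003]), array([ 0.671, -0.136,  0.117])]
corner (242.27272727272728, 195.9090909090909) [array([0.523, 0.241, 0.008]), array([0.514, 0.231, 0.005]), array([ 0.514,  0.251, -0.003]), array([0.532, 0.23 , 0.016]), array([ 0.534,  0.251, -0.   ])]
corner (362.8181818181818, 204.27272727272725) [array([ 0.502, -0.148,  0.012]), array([ 0.493, -0.159,  0.003]), array([ 0.493, -0.14 , -0.003]), array([ 0.513, -0.16 , -0.005]), array([ 0.511, -0.139,  0.012])]
top 33 [0.5535 0.174  0.1709] [0.5519 0.1743 0.1741] [0.5429 0.1663 0.1569] [0.5647 0.1823 0.1792]
[[127 126 126 127 125 126 124 121 117 117 115 116 119 118 118]
 [132 130 126 127 124 116 101  86  82  84  90  93  97  96  99]
 [130 128 127 126 116  93  63  46  42  44  50  69  79  81  
[... 1112 characters left out ...]
1 130]
 [ 71  49  19  21  24  27  20  10   4  54  84 114 128 131 130]
 [ 71  48  18  22  21  12   5   7   7  16  51 105 129 129 130]
 [ 71  56  25   7   6   6   5   9   5   6  27 101 128 125 114]
 [ 72  72  48   8   5   5   8   7   4   6   5  61  93 119 111]
 [ 72  72  56  25   7   3   8   8   6   6   3  51 107 130 131]
 [ 72  72  72  55  22   5   9   4   4   3   4   8  50 109 131]
 [ 71  74  70  71  48   6   5   3   6   7   4   5   7  98 130]
 [ 71  72  72  73  61  35   9   5   6   6   4   6   3  74 119]
 [ 70  72  70  70  75  72  46   8   2   7   7   4  13  77 118]
 [ 71  70  71  71  72 115  95   8   5   7  22  45  51  71 113]
 [ 73  73  73  74  72  90  84  44  19  44  52  52  53  48  56]]
```

Run:
```python
from h import *
# plane+edges: fit using clevis frame rendering; normals from large incline area
for n in("side","top"):
    d=np.load(n+"1.npy");C=cloud(n,d)
    # incline points: box
    q=C.reshape(-1,3); q=q[(q[:,0]>.53)&(q[:,0]<.66)&(q[:,1]>-.11)&(q[:,1]<.2)]
    rng=np.random.default_rng(0); best=0
    for _ in range(500):
        a=q[rng.choice(len(q),3,False)]; nn=np.cross(a[1]-a[0],a[2]-a[0]); l=np.linalg.norm(nn)
        if l<1e-5: continue
        nn/=l; k=(abs((q-a[0])@nn)<.004).sum()
        if k>best: best=k;bn=nn;ba=a[0]
    inl=q[abs((q-ba)@bn)<.004]; c=inl.mean(0); nn=np.linalg.svd(inl-c)[2][2]; nn*=np.sign(nn[2])
    print(n,best,nn,"tilt",np.degrees(np.arccos(nn[2])),"yaw of -x dir",np.degrees(np.arctan2(nn[1],-nn[0])))
```

```text
side 2594 [-0.4239  0.0255  0.9053] tilt 25.130218023081447 yaw of -x dir 3.4430784518620237
top 2068 [-0.4182  0.0337  0.9077] tilt 24.80610320905427 yaw of -x dir 4.601875463257908
```

```bash
cat >> h.py <<'E'
psi=-0.065; O=np.array([.5417,-.040,.152]); c25,s25=np.cos(np.radians(25)),np.sin(np.radians(25))
Rc=np.array([[c25*np.cos(psi),c25*np.sin(psi),s25],[-np.sin(psi),np.cos(psi),0],[-s25*np.cos(psi),-s25*np.sin(psi),c25]]).T
def toC(P): return (np.asarray(P)-O)@Rc
def toW(P): return O+np.asarray(P)@Rc.T
E
python3 - <<'E'
from h import *
for n in("side","top"):
    d=np.load(n+"1.npy");C=toC(cloud(n,d))*1000; P=np.load(n+"1p.npy")
    if n=="side": C[...,2]+=1.7; C[...,1]+=1.5
    else: C[...,1]-=1.3
    for r0 in range(-40,60,10): pass
    q=C.reshape(-1,3); g=P.mean(2).ravel()
    print(n,"y-bin: top z of |x|<25 ; x range of points z>-35")
    for y in range(-60,250,8):
        k=(q[:,1]>=y)&(q[:,1]<y+8)&(abs(q[:,0])<40)&(q[:,2]>-60)&(q[:,2]<60)
        a=q[k]; gg=g[k]
        if len(a)==0: continue
        h=a[:,2]>max(-40,np.percentile(a[:,2],97)-8)
        print(y,"z97 %.0f"%np.percentile(a[:,2],97), "n",h.sum(), a[h][:,0].min().round() if h.any() else None,a[h][:,0].max().round() if h.any() else None,"gray",gg[h].mean().round() if h.any() else None)
E
```

```text
side y-bin: top z of |x|<25 ; x range of points z>-35
-60 z97 -27 n 42 -17.0 13.0 gray 118.0
-52 z97 -27 n 27 -17.0 12.0 gray 94.0
-44 z97 -26 n 33 -18.0 13.0 gray 61.0
-36 z97 -29 n 10 -17.0 12.0 gray 58.0
-28 z97 1 n 44 -24.0 28.0 gray 78.0
-20 z97 2 n 60 -24.0 31.0 gray 121.0
-12 z97 3 n 52 -23.0 31.0 gray 126.0
-4 z97 3 n 36 -24.0 31.0 gray 127.0
4 z97 2 n 53 -23.0 32.0 gray 115.0
12 z97 2 n 55 -25.0 31.0 gray 128.0
20 z97 2 n 33 -24.0 31.0 gray 121.0
44 z97 -25 n 2 4.0 7.0 gray 66.0
52 z97 -13 n 9 -6.0 10.0 gray 55.0
60 z97 -10 n 24 -12.0 7.0 gray 49.0
68 z97 -11 n 16 -11.0 8.0 gray 52.0
76 z97 -11 n 16 -12.0 7.0 gray 57.0
84 z97 -10 n 26 -31.0 27.0 gray 46.0
92 z97 -6 n 40 -32.0 27.0 gray 45.0
100 z97 -6 n 50 -35.0 26.0 gray 60.0
108 z97 -5 n 43 -35.0 27.0 gray 58.0
116 z97 1 n 28 -31.0 28.0 gray 53.0
124 z97 7 n 17 -11.0 6.0 gray 42.0
132 z97 11 n 19 -11.0 6.0 gray 40.0
140 z97 21 n 22 -14.0 10.0 gray 33.0
148 z97 22 n 19 -15.0 10.0 gray 50.0
156 z97 22 n 18 -14.0 10.0 gray 53.0
164 z97 21 n 7 -13.0 9.0 gray 57.0
172 z97 -26 n 11 2.0 14.0 gray 88.0
180 z97 -28 n 8 -19.0 14.0 g
[... 1038 characters left out ...]
ay 64.0
92 z97 -7 n 34 -28.0 31.0 gray 55.0
100 z97 -4 n 42 -31.0 35.0 gray 64.0
108 z97 -5 n 41 -31.0 34.0 gray 59.0
116 z97 3 n 14 -27.0 26.0 gray 51.0
124 z97 9 n 11 -6.0 9.0 gray 45.0
132 z97 16 n 11 -5.0 10.0 gray 48.0
140 z97 22 n 9 -9.0 13.0 gray 61.0
148 z97 22 n 26 -10.0 15.0 gray 61.0
156 z97 24 n 24 -10.0 14.0 gray 61.0
164 z97 -11 n 1 13.0 13.0 gray 64.0
172 z97 -26 n 28 -14.0 18.0 gray 95.0
180 z97 -26 n 27 -15.0 17.0 gray 100.0
188 z97 -26 n 32 -16.0 18.0 gray 99.0
196 z97 -3 n 2 1.0 4.0 gray 55.0
204 z97 25 n 14 -7.0 13.0 gray 32.0
212 z97 25 n 18 -8.0 11.0 gray 28.0
220 z97 24 n 9 -4.0 9.0 gray 61.0
228 z97 -26 n 24 -16.0 18.0 gray 122.0
236 z97 -27 n 30 -13.0 18.0 gray 128.0
```

Run:
```python
from h import *
p=np.load("side1p.npy"); g=np.clip(p.astype(float)*2.0,0,255).astype(np.uint8); crop(g,138,215,315,375,9,"pics/s_cl2.png")
```

```text
(no output)
```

View pics/s_cl2.png

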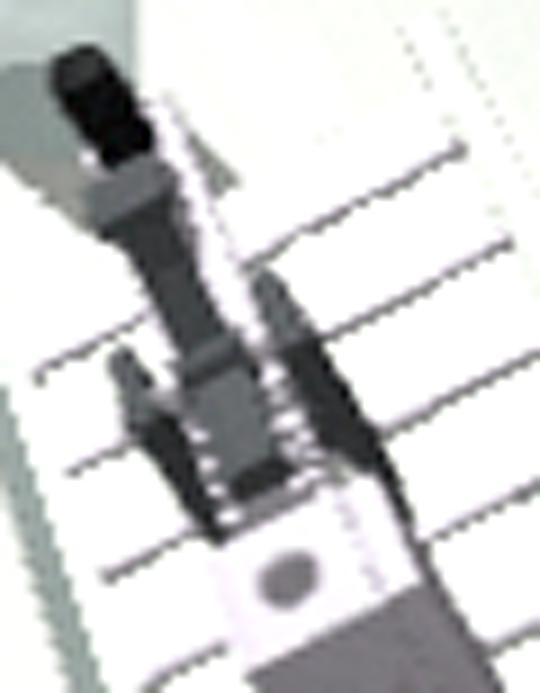

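```bash
cat >> h.py <<'E'
def atz(n,u,v,z):
    m=imaging.camera_model(n); o=np.array(m['cam_to_world'])[:3,3]; q=unproj(n,np.array(float(u)),np.array(float(v)),np.array(1.)); dr=q-o
    return o+(z-o[2])/dr[2]*dr
E
python3 - <<'E'
from h import *
print(atz("side",361.6,317,.127),atz("top",427.6,211.4,.132))
print("short",atz("side",300+506/5,250+337/5,.107),atz("top",370+308/5,125+303/5,.112))
for n in("side","top"):
    d=np.load(n+"1.npy");C=cloud(n,d).reshape(-1,3)
    for nm,z0 in (("pin",.130),("short",.110)):
        for z in(.12,):
            c=np.array([.467,-.327]) if nm=="pin" else np.array([.551,-.342])
            q=C[(np.linalg.norm(C[:,:2]-c,axis=1)<.022)&(C[:,2]>z0-.006)&(C[:,2]<z0+.012)]
            print(n,nm,len(q),q.mean(0),q.min(0),q.max(0))
print(toW([0,.153,.021]),toW([0,.213,.002]))
E
```

```text
[ 0.47   -0.3308  0.127 ] [ 0.4695 -0.3259  0.132 ]
short [ 0.552  -0.3471  0.107 ] [ 0.5498 -0.3447  0.112 ]
side pin 118 [ 0.4682 -0.3312  0.1278] [ 0.4565 -0.3423  0.1242] [ 0.4805 -0.3187  0.1306]
side short 111 [ 0.55   -0.3478  0.1078] [ 0.5377 -0.3592  0.1042] [ 0.5632 -0.3346  0.1108]
top pin 58 [ 0.4707 -0.3289  0.1299] [ 0.4588 -0.3401  0.1243] [ 0.4829 -0.3156  0.1351]
top short 58 [ 0.5525 -0.3451  0.1094] [ 0.5403 -0.3568  0.1042] [ 0.565  -0.3334  0.1154]
[0.5428 0.1133 0.171 ] [0.5547 0.1726 0.1538]
```

Call:
{"op": "step_arm", "data": {
  "moves": [
    [-0.01,-0.04,0,-0.1],
    [-0.012,-0.038,0,-0.1],
    [-0.012,-0.038,0,-0.07],
    [-0.015,-0.036,0,0],
    [-0.015,-0.036,0,0],
    [-0.015,-0.036,0,0],
    [-0.015,-0.036,0,0],
    [-0.015,-0.036,0,0],
    [-0.015,-0.036,0,0],
    [-0.015,-0.036,0,0]
  ],
  "fingers": 0.05,
  "grip_force": 12
}}

```text
t: 2.23
tcp_pos: [0.3033, 0.209, 0.2992]
ee_rot: [0.0, 0.018, 1.0, 0.008]
ft_force: [1.2, -0.2, -0.4]
gripper_width: 0.568
```

Call:
{"op": "step_arm", "data": {
  "moves": [
    [-0.025,-0.033,0,0.03],
    [-0.025,-0.033,0,0],
    [-0.02,-0.036,0,0],
    [-0.015,-0.038,0,0],
    [-0.015,-0.038,0,0],
    [-0.01,-0.04,0,0],
    [-0.01,-0.04,0,0],
    [-0.01,-0.04,0,0],
    [-0.01,-0.04,0,0],
    [-0.01,-0.04,0,0]
  ]
}}

```text
t: 3.07
tcp_pos: [0.4321, -0.183, 0.2958]
ee_rot: [0.007, 0.033, 0.999, 0.009]
ft_force: [1.3, 0.6, -0.0]
gripper_width: 0.565
```

Call:
{"op": "step_arm", "data": {
  "moves": [
    [-0.011,-0.036,0,0],
    [-0.011,-0.036,0,0],
    [-0.011,-0.036,0,0],
    [-0.011,-0.03,0,0],
    [0,0,0.03,0],
    [0,0,0.03,0],
    [0,0,0,0],
    [0,0,0,0],
    [0,0,0,0],
    [0,0,0,0]
  ]
}}

```text
t: 3.9
tcp_pos: [0.4684, -0.3468, 0.2353]
ee_rot: [0.011, 0.044, 0.999, 0.004]
ft_force: [0.6, -0.0, 0.4]
gripper_width: 0.57
```

Run:
```python
from h import *
s=robot.state(); print(s['tcp_pos'],s['ee_rot'],s['joint_pos'],s['ft_force'])
for n,(r,c) in (("side",(250,300)),("top",(140,370))):
    p,d=imaging.snapshot(n); np.save(n+"2.npy",d); np.save(n+"2p.npy",p)
    crop(np.clip(p*1.5,0,255).astype(np.uint8),r,r+130,c,c+140,5,f"pics/{n}2.png")
```

```text
[ 0.4684 -0.3468  0.2353] [0.0113 0.0436 0.999  0.0037] [ 0.7792  0.7339 -0.3665  1.7678  0.3597  0.6888  1.7065] [ 0.6248 -0.0449  0.4056]
```

View pics/side2.png

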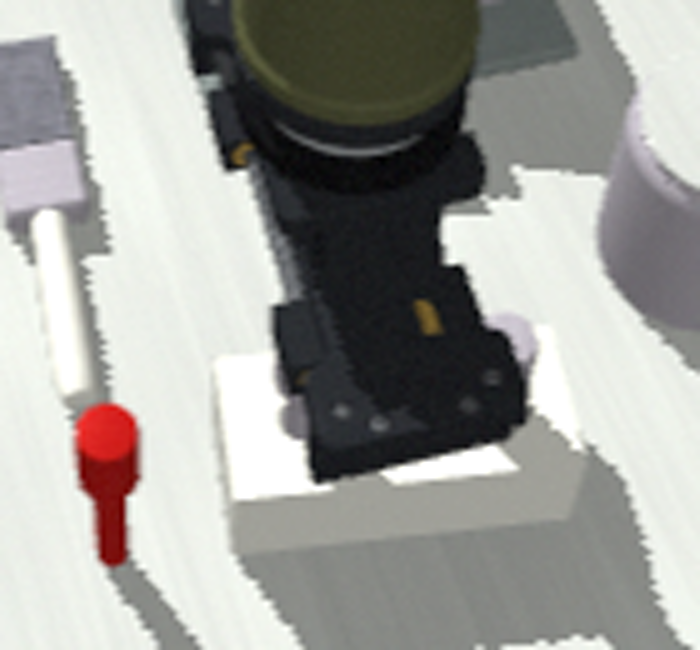

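View pics/top2.png

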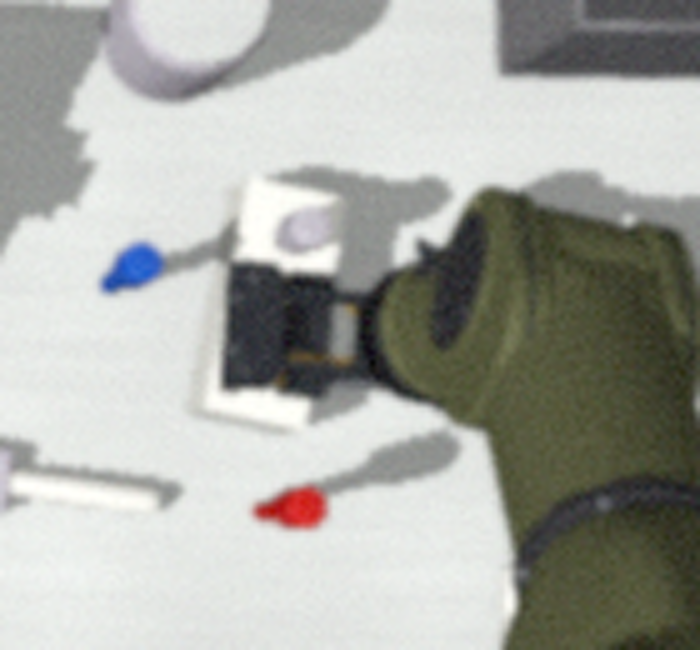

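Call:
{"op": "step_arm", "data": {
  "moves": [
    [0.001,0.009,0,-0.02],
    [0.001,0.009,0,0],
    [0,0,0.02,0],
    [0,0,0.02,0],
    [0,0,0.02,0],
    [0,0,0.017,0],
    [0,0,0,0],
    [0,0,0,0],
    [0,0,0,0],
    [0,0,0,0]
  ]
}}

```text
t: 4.83
tcp_pos: [0.4756, -0.3186, 0.1656]
ee_rot: [0.019, 0.027, 0.999, 0.002]
ft_force: [0.8, 0.7, -0.2]
gripper_width: 0.565
```

Call:
{"op": "step_arm", "data": {
  "moves": [
    [0.008,-0.005,0.004,0],
    [0,-0.004,0.003,0],
    [0,0,0,0],
    [0,0,0,0],
    [0,0,0,0],
    [0,0,0,0],
    [0,0,0,0],
    [0,0,0,0],
    [0,0,0,0],
    [0,0,0,0]
  ]
}}

```text
t: 5.67
tcp_pos: [0.4675, -0.3296, 0.161]
ee_rot: [0.021, 0.028, 0.999, 0.001]
ft_force: [0.3, -0.5, 0.1]
gripper_width: 0.57
```

Good. Close gently and lift partly.

Call:
{"op": "step_arm", "data": {
  "moves": [
    [0,0,0.003,0],
    [0,0,0,0],
    [0,0,0,0],
    [0,0,0,0],
    [0,0,0,0],
    [0,0,0,0],
    [0,0,0,0],
    [0,0,0,0],
    [0,0,0,0],
    [0,0,0,0]
  ],
  "fingers": 0.0,
  "grip_force": 12
}}

```text
t: 6.5
tcp_pos: [0.4678, -0.3292, 0.1576]
ee_rot: [0.021, 0.028, 0.999, 0.001]
ft_force: [-0.5, -0.0, -0.1]
gripper_width: 0.289
```

Call:
{"op": "step_arm", "data": {
  "moves": [
    [0,0,-0.012,0],
    [0,0,-0.012,0],
    [0,0,-0.008,0],
    [0,0,0,0],
    [0,0,0,0],
    [0,0,0,0],
    [0,0,0,0],
    [0,0,0,0],
    [0,0,0,0],
    [0,0,0,0]
  ]
}}

```text
t: 7.33
tcp_pos: [0.4656, -0.3289, 0.1911]
ee_rot: [0.02, 0.028, 0.999, 0.002]
ft_force: [0.2, -0.8, -2.3]
gripper_width: 0.29
```

Call:
{"op": "step_arm", "data": {
  "moves": [
    [0.004,0,-0.001,0],
    [0.004,0,0,0],
    [0.004,0,0.0004,0],
    [0.004,0,0.0006,0],
    [0.004,0,0.0008,0],
    [0.004,0,0.0009,0],
    [0.004,0,0.0011,0],
    [0.004,0,0.0013,0],
    [0.004,0,0.0015,0],
    [0.004,0,0.0017,0]
  ]
}}

```text
t: 8.17
tcp_pos: [0.4242, -0.3263, 0.1819]
ee_rot: [0.023, 0.027, 0.999, 0.001]
ft_force: [0.3, -0.6, -0.6]
gripper_width: 0.291
```

```bash
cat > look.py <<'E'
import sys
from h import *
tag=sys.argv[1]
s=robot.state(); print(s['t'],s['tcp_pos'],s['ee_rot'],s['ft_force'],s['wrist_torque'])
for a in sys.argv[2:]:
    n,r,c,h,w,k=a.split(","); r,c,h,w=map(int,(r,c,h,w))
    p,d=imaging.snapshot(n); np.save(n+tag+".npy",d); np.save(n+tag+"p.npy",p)
    crop(np.clip(p*1.6,0,255).astype(np.uint8),r,r+h,c,c+w,float(k),f"pics/{n}{tag}.png")
E
python3 look.py 3 side,230,280,150,150,4 top,150,370,110,110,5
```

```text
8.1667 [ 0.4242 -0.3263  0.1819] [0.0225 0.027  0.9994 0.0013] [ 0.2656 -0.6026 -0.6433] [-0.0111 -0.3038  0.0384]
```

View pics/side3.png

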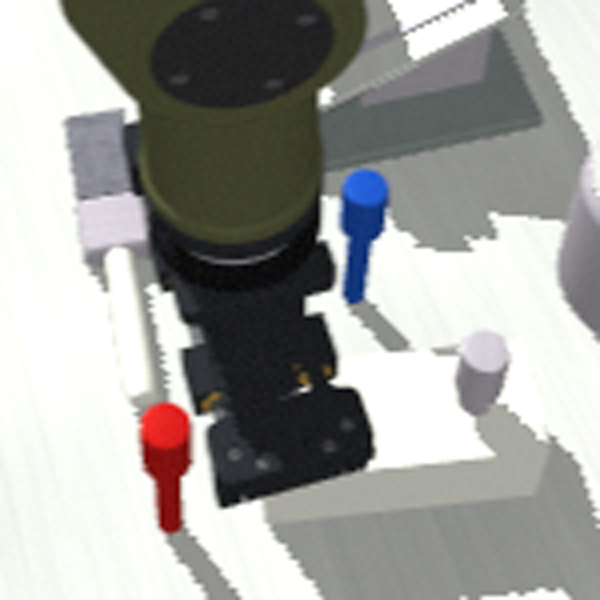

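View pics/top3.png

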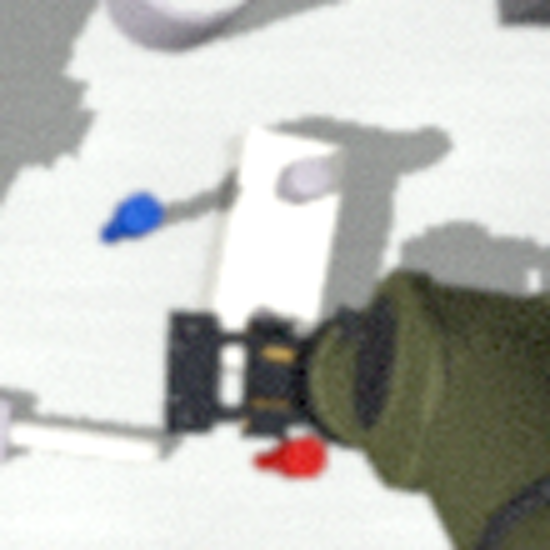

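Call:
{"op": "step_arm", "data": {
  "moves": [
    [0.004,0,-0.01,0],
    [0.004,0,-0.01,0],
    [0,0,-0.02,0],
    [0,0,-0.025,0],
    [0,0,-0.025,0],
    [0,0,-0.025,0],
    [0,0,-0.015,0],
    [0,0,0,0],
    [0,0,0,0],
    [0,0,0,0]
  ]
}}

```text
t: 9.1
tcp_pos: [0.4007, -0.3245, 0.3206]
ee_rot: [0.014, 0.028, 1.0, 0.002]
ft_force: [-0.0, -0.5, -2.7]
gripper_width: 0.29
```

```bash
python3 look.py 4 side,200,260,150,150,4
```

```text
9.1 [ 0.4007 -0.3245  0.3206] [0.0145 0.0279 0.9995 0.0023] [-0.029  -0.4869 -2.7401] [ 0.0289  0.0631 -0.0544]
```

View pics/side4.png

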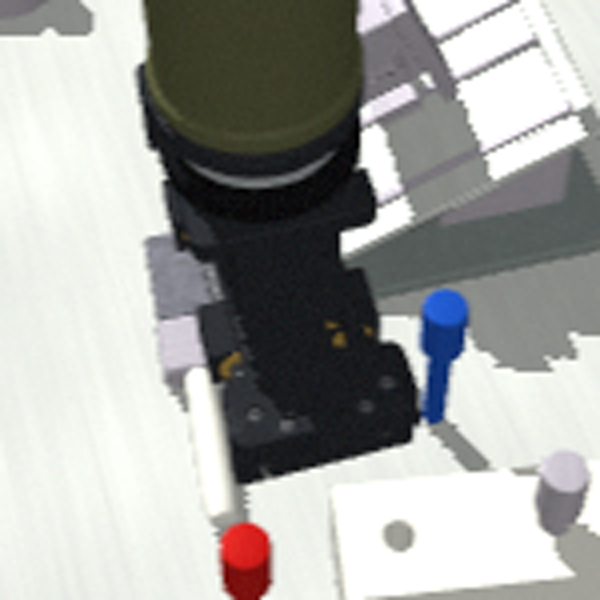

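Run:
```python
from h import *
g=np.array([.402,-.3245,.2756])
for P in (g,[.445,-.322,.183],[.405,-.3245,.173],[.36,-.3245,.183]):
    u=proj("side",P)[0]; print(P,u,(u-[260,200])*4)
```

```text
[ 0.402  -0.3245  0.2756] [327.7333 282.7666] [270.9332 331.0662]
[0.445, -0.322, 0.183] [349.2159 302.3499] [356.8636 409.3997]
[0.405, -0.3245, 0.173] [329.7245 311.9867] [278.8981 447.9467]
[0.36, -0.3245, 0.183] [306.7008 316.1168] [186.8031 464.4671]
```

Call:
{"op": "step_arm", "data": {
  "moves": [
    [-0.008,0.03,0,0],
    [-0.008,0.03,0,0],
    [-0.008,0.03,0,-0.1],
    [-0.008,0.03,0,-0.12],
    [-0.008,0.03,0,-0.12],
    [-0.004,0.02,0,-0.12],
    [0,0,0,-0.12],
    [0,0,0,-0.12],
    [0,0,0,0],
    [0,0,0,0]
  ]
}}

```text
t: 9.98
tcp_pos: [0.4327, -0.1458, 0.3105]
ee_rot: [0.005, -0.324, 0.946, 0.005]
ft_force: [-0.2, 0.2, -2.7]
gripper_width: 0.291
```

```bash
python3 look.py 5 side,150,280,150,150,4
```

```text
9.9833 [ 0.4327 -0.1458  0.3105] [ 0.0051 -0.3241  0.946   0.005 ] [-0.2332  0.1922 -2.7273] [-0.0079  0.0794  0.0166]
```

View pics/side5.png

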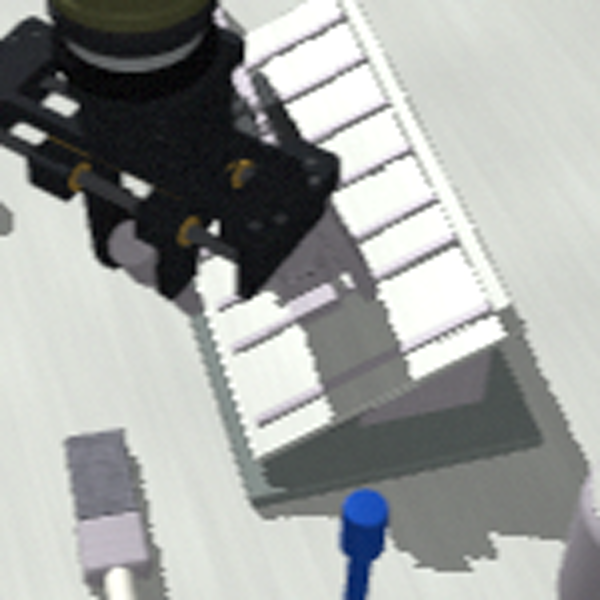

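Run:
```python
from h import *
p=np.load("side5p.npy");d=np.load("side5.npy");C=cloud("side",d)
crop(np.clip(p.astype(float)*2.2,0,255).astype(np.uint8),195,235,295,345,14,"pics/z5.png")
for r in range(202,232,2):
    print(r," ".join(f"{int(p[r,c].mean()):3d}/{int(1000*C[r,c,2]):3d}" for c in range(302,334,2)))
```

```text
202  15/285  10/287   9/289  11/288   8/281  27/322  15/332  12/332  15/332  12/333  12/331  10/330  15/332  12/329  10/343  12/344
204  31/280  12/280  10/283   8/282  11/275  12/269  14/329  14/331  14/331  13/330  14/331  13/332  19/330  38/327  12/320  14/313
206  51/274  13/272  12/276  12/276  66/279  72/282  12/324  11/326  14/329  12/330  14/331  14/330  44/327  35/325  19/313  64/ 35
208  96/267  13/270   9/270  56/277  71/280  74/279  15/317  15/320   9/324  13/326  13/329  24/324  40/323  32/325  32/326  49/325
210 111/259  13/262  20/263  71/274  71/278  70/277  72/276  26/315  13/317  13/320  13/324  28/321  44/317  31/322  34/324  34/326
212 125/  0  12/255  13/258  71/273  73/275  73/275  71/277  76/277  56/275  15/314  13/318  12/314  10/281  14/275  94/ 30  52/322
214 141/ -1  52/249   8/253  58/270  72/272  73/275  72/275  71/274  55/270  13/273  12/278  14/282  11/275  12/266  65/ 26  79/ 28
216 140/ -2 136/ -1  61/244  13/247  51/270  64/270  61/269  60/267  46/263   8/267  12/272  15/276  10/266  13/259 136/ 29 150/ 30
218 140/ -4 141/  0 137/  0 136/ -5 137/ -1 
[... 179 characters left out ...]
  11/263  13/252  80/ 21 152/ 24 151/ 30
222 139/ -2 141/ -3 139/ -4 136/  0 135/ -2 138/ -2 137/ -2 136/ -1 106/ -7  11/249  14/256  12/253  50/206  67/  9 164/ 28 152/ 27
224 140/ -4 140/ -2 140/  0 135/ -2 137/ -2 137/ -2 138/ -2 136/  0 135/ -2 120/ -4  19/247  51/204  60/200  59/191 104/ 26 151/ 27
226 139/ -2 139/ -1 139/ -2 137/ -2 136/  0 136/  0 137/ -1 137/  0 134/ -1 136/ -2 138/  0  81/191  61/191  60/185  72/ 24 152/ 24
228 137/  0 137/  1 138/ -3 137/ -3 135/ -1 136/ -3 135/  0 137/ -2 136/ -2 135/ -2 138/ -2 139/ -3  97/177  65/176  83/ 10 162/ 24
230 137/  0 137/  2 138/  0 137/ -2 136/ -3 135/ -4 137/ -1 138/ -2 136/  0 135/  0 136/  0 140/ -1 137/ -1  92/  6  87/  6 126/ 27
```

View pics/z5.png

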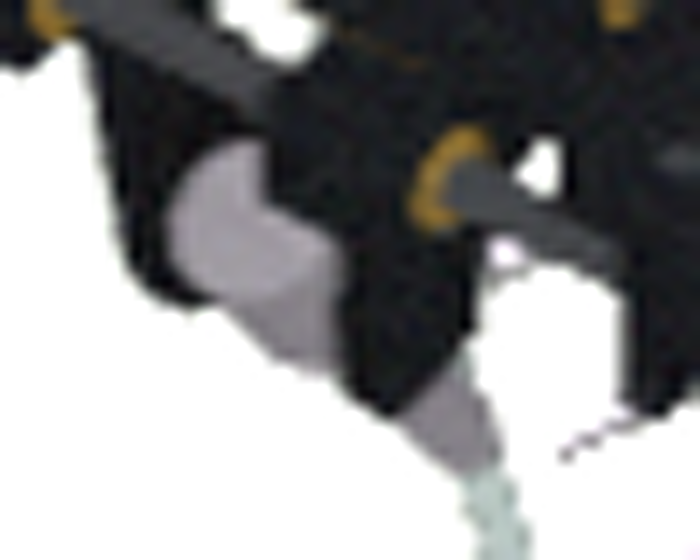

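```bash
cat > fitpin.py <<'E'
from h import *
from scipy.optimize import least_squares
def sdf(P,N,a):
    v=P-N; t=v@a; r=np.linalg.norm(v-np.outer(t,a),axis=1)
    def cyl(t0,t1,R):
        dx=r-R; dt=np.maximum(t0-t,t-t1); return np.where((dx>0)&(dt>0),np.hypot(dx,dt),np.maximum(dx,dt))
    cap=np.hypot(r,t-.007)-.007
    return np.minimum(np.minimum(cyl(.007,.08,.007),cap),cyl(.08,.12,.013))
def fit(P,N0,a0,free=3,prior=None):
    a0=np.array(a0)/np.linalg.norm(a0)
    def un(x):
        a=np.array([x[3],x[4],1.]); return x[:3],a/np.linalg.norm(a)
    def f(x):
        N,a=un(x); return np.r_[sdf(P,N,a)*1000,0]
    x0=np.r_[N0,a0[0]/a0[2],a0[1]/a0[2]]
    r=least_squares(f,x0,loss="soft_l1",x_scale=[.01,.01,.01,.1,.1]); N,a=un(r.x); return N,a,np.abs(r.fun).mean()
E
python3 - <<'E'
from fitpin import *
p=np.load("side5p.npy").astype(float);d=np.load("side5.npy");C=cloud("side",d)
g=p.mean(2); m=np.zeros_like(g,bool); m[203:232,300:334]=1
m&=(g>40)&(g<82)&(C[...,2]>.165)&(C[...,2]<.29)&(C[...,1]<-.1); 
P=C[m]; P=P+np.array([0,0,.002]); print(len(P),P.min(0),P.max(0))
q=P[P[:,2]<.22]; print(len(q))
s=robot.state(); 
for lean in (.47,.3):
    N,a,e=fit(P,[.46,-.13,.18],[-lean*.77,-lean*.63,1]); print("nose",N,"axis",a,"tilt",np.degrees(np.arccos(a[2])),"lean az",np.degrees(np.arctan2(a[1],a[0])),e)
from scipy.spatial.transform import Rotation as R
w,x,y,z=s['ee_rot']; T=R.from_quat([x,y,z,w]).as_matrix(); print(T); G=s['tcp_pos']+.045*T[:,2]; print("grasp",G, "nose in tool",T.T@(N-s['tcp_pos']),"axis in tool",T.T@a)
t=(G-N)@a; print("grasp point to axis:",T.T@(N+t*a-G),t)
E
```

```text
163 [ 0.4073 -0.1699  0.178 ] [ 0.4673 -0.1256  0.2849]
31
nose [ 0.4762 -0.1308  0.1745] axis [-0.4534 -0.1767  0.8736] tilt 29.114741015072745 lean az -158.7103578614116 1.8441286129564625
nose [ 0.4671 -0.1185  0.1734] axis [-0.3747 -0.2896  0.8808] tilt 28.262739751078634 lean az -142.29951264504263 1.5032192358128438
[[-0.7902 -0.6128  0.0061]
 [-0.6127  0.7902  0.0127]
 [-0.0127  0.0063 -0.9999]]
grasp [ 0.4329 -0.1454  0.2655] nose in tool [-0.0424 -0.0003  0.1376] axis in tool [ 0.4623  0.0063 -0.8867]
grasp point to axis: [0.0047 0.0003 0.0024] 0.10172888309653114
```

Call:
{"op": "step_arm", "data": {
  "moves": [
    [0,0,0,0.12],
    [0,0,0,0.12],
    [0,0,0,0.12],
    [0,0,0,0.12],
    [0,0,0,0.12],
    [0,0,0,0.1],
    [-0.016,0.03,-0.005,0],
    [-0.016,0.03,0,0],
    [-0.016,0.03,0,0],
    [0,0,0,0]
  ]
}}

```text
t: 10.87
tcp_pos: [0.4875, -0.066, 0.3126]
ee_rot: [-0.001, 0.055, 0.998, 0.005]
ft_force: [1.4, 0.2, -2.3]
gripper_width: 0.288
```

Call:
{"op": "step_arm", "data": {
  "moves": [
    [-0.003,0.012,0,-0.035],
    [-0.002,0.01,0,0],
    [0,0,0,0],
    [0,0,0,0],
    [0,0,0,0],
    [0,0,0,0],
    [0,0,0,0],
    [0,0,0,0],
    [0,0,0,0],
    [0,0,0,0]
  ]
}}

```text
t: 11.7
tcp_pos: [0.4933, -0.0483, 0.3109]
ee_rot: [-0.003, 0.046, 0.999, 0.003]
ft_force: [-0.2, 0.4, -2.0]
gripper_width: 0.29
```

```bash
python3 look.py 6 side,130,300,100,100,6 top,130,270,100,120,6
python3 - <<'E'
from h import *
from scipy.spatial.transform import Rotation as R
s=robot.state(); w,x,y,z=s['ee_rot']; T=R.from_quat([x,y,z,w]).as_matrix(); print(T)
N=s['tcp_pos']+T@[-.0424,-.0003,.1376]; print("nose",N,"in clevis",toC(N), proj("side",N))
E
```

```text
11.7 [ 0.4933 -0.0483  0.3109] [-0.0033  0.0455  0.999   0.0033] [-0.1606  0.351  -2.0148] [-0.0168  0.0146  0.012 ]
[[-0.9959  0.0906 -0.0062]
 [ 0.0906  0.9959  0.007 ]
 [ 0.0068  0.0064 -1.    ]]
nose [ 0.5347 -0.0513  0.1731] in clevis [ 0.0032 -0.0117  0.0217] [[345.9638 199.3038]]
```

View pics/side6.png

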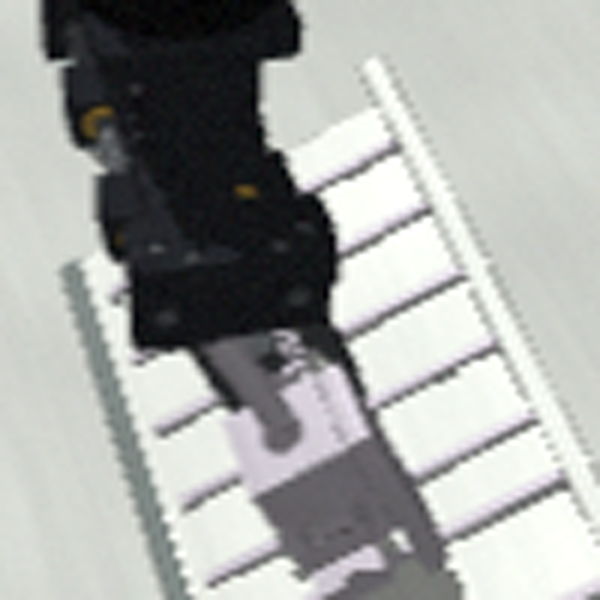

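View pics/top6.png

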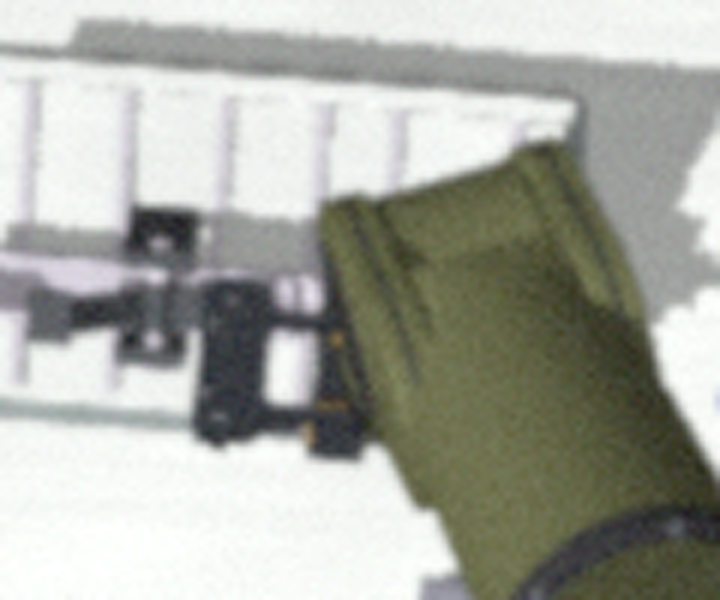

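```bash
cat > nose.py <<'E'
import sys
from fitpin import *
from scipy.spatial.transform import Rotation as R
tag=sys.argv[1]
p=np.load(f"side{tag}p.npy").astype(float);d=np.load(f"side{tag}.npy");C=cloud("side",d)+np.array([0,0,.0017])
s=robot.state(); w,x,y,z=s['ee_rot']; T=R.from_quat([x,y,z,w]).as_matrix()
tn=float(sys.argv[2]) if len(sys.argv)>2 else np.tan(np.radians(27))
G=s['tcp_pos']+.045*T[:,2]; G=G+T[:,0]*.004
# pixels near predicted axis
def un(x):  # x: tilt, dx,dy in tool, t
    a=T@np.array([np.sin(x[0]),x[3],-np.cos(x[0])]); a/=np.linalg.norm(a); 
    return G+T@np.array([x[1],x[2],0])-a*x[4],a
x0=np.array([np.arctan(tn),0,0,0,.102]); N,a=un(x0)
g=p.mean(2); Cf=C.reshape(-1,3)
for it in range(4):
    sd=sdf(Cf,N,a); t=(Cf-N)@a
    above=toC(Cf)[:,2]>.0045
    m=(abs(sd)<(.008 if it<2 else .005))&(t<.085)&(t>-.01)&above&(g.ravel()>32)&(g.ravel()<95)
    P=Cf[m]
    f=lambda x:np.r_[sdf(P,*un(x))*1000,(x[3])/.02,(x[4]-.102)/.005,x[1]/.006,(x[2])/.002,(x[0]-np.radians(26.5))/.05]
    r=least_squares(f,x0,loss="soft_l1",x_scale=[.1,.01,.01,.1,.01]); N,a=un(r.x); x0=r.x
print(len(P),r.x,np.abs(r.fun).mean(),"nose",N,"clevis",toC(N)*1000,"axis in clevis",Rc.T@a, "tip px",proj("side",N-[0,0,.0017]))
print("nose in tool",T.T@(N-s['tcp_pos'])); print(T.round(3).tolist())
E
python3 nose.py 6
```

```text
102 [ 0.476   0.0014 -0.0014  0.005   0.1028] 0.7062976638986695 nose [ 0.5339 -0.0528  0.1743] clevis [  3.1133 -13.3198  23.1625] axis in clevis [-0.0327  0.0109  0.9994] tip px [[345.8645 199.9456]]
nose in tool [-0.0417 -0.0019  0.1364]
[[-0.996, 0.091, -0.006], [0.091, 0.996, 0.007], [0.007, 0.006, -1.0]]
```

Call:
{"op": "step_arm", "data": {
  "moves": [
    [0.003,0.007,0.001,-0.026],
    [0,0.004,0,0],
    [0,0,0,0],
    [0,0,0,0],
    [0,0,0,0],
    [0,0,0,0],
    [0,0,0,0],
    [0,0,0,0],
    [0,0,0,0],
    [0,0,0,0]
  ]
}}

```text
t: 12.63
tcp_pos: [0.4911, -0.0351, 0.31]
ee_rot: [-0.003, 0.03, 1.0, 0.004]
ft_force: [-0.2, -0.5, -1.8]
gripper_width: 0.288
```

```bash
python3 look.py 7 side,130,300,100,100,6; python3 nose.py 7
```

```text
12.6333 [ 0.4911 -0.0351  0.31  ] [-0.0031  0.0305  0.9995  0.0036] [-0.2055 -0.4931 -1.8471] [0.0399 0.0294 0.0214]
101 [ 0.4833  0.0018 -0.0013 -0.002   0.1051] 0.6563643880623581 nose [ 0.5332 -0.0378  0.1717] clevis [ 0.4955  1.675  21.5172] axis in clevis [-0.0407 -0.01    0.9991] tip px [[343.5254 196.5827]]
nose in tool [-0.043  -0.0011  0.1381]
[[-0.998, 0.061, -0.006], [0.061, 0.998, 0.007], [0.006, 0.007, -1.0]]
```

View pics/side7.png

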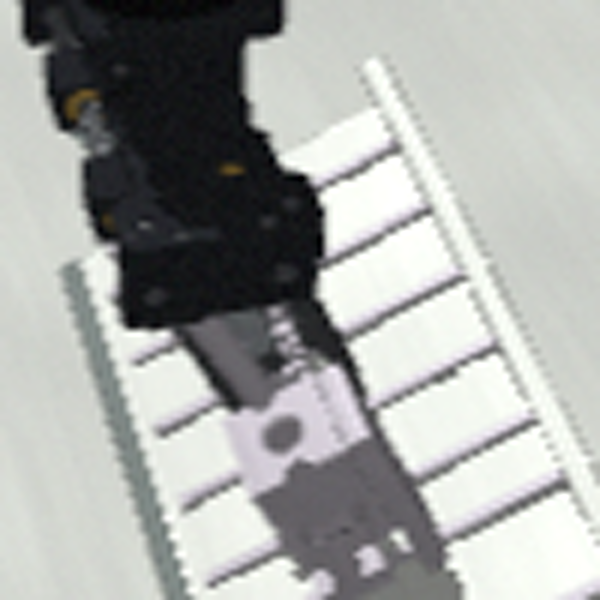

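Call:
{"op": "step_arm", "data": {
  "moves": [
    [0,-0.003,0,0],
    [-0.002,0,0.004,0],
    [-0.002,0,0.004,0],
    [-0.002,0,0.004,0],
    [-0.001,0,0.003,0],
    [0,0,0,0],
    [0,0,0,0],
    [0,0,0,0],
    [0,0,0,0],
    [0,0,0,0]
  ]
}}

```text
t: 13.52
tcp_pos: [0.4986, -0.039, 0.2927]
ee_rot: [-0.004, 0.031, 1.0, 0.004]
ft_force: [-0.6, 1.4, -1.8]
gripper_width: 0.285
```

```bash
python3 look.py 8 side,130,300,100,100,6; python3 nose.py 8
```

```text
13.5167 [ 0.4986 -0.039   0.2927] [-0.0035  0.0307  0.9995  0.0036] [-0.6016  1.3861 -1.8168] [ 0.0104  0.0232 -0.0269]
91 [ 0.4648  0.0005 -0.0015  0.0013  0.1026] 0.7851224013232256 nose [ 0.539  -0.0421  0.1557] clevis [-0.782  -2.3138  4.4848] axis in clevis [-0.0213 -0.0065  0.9998] tip px [[346.1741 201.7785]]
nose in tool [-0.0415 -0.0016  0.1367]
[[-0.998, 0.061, -0.007], [0.061, 0.998, 0.007], [0.007, 0.007, -1.0]]
```

View pics/side8.png

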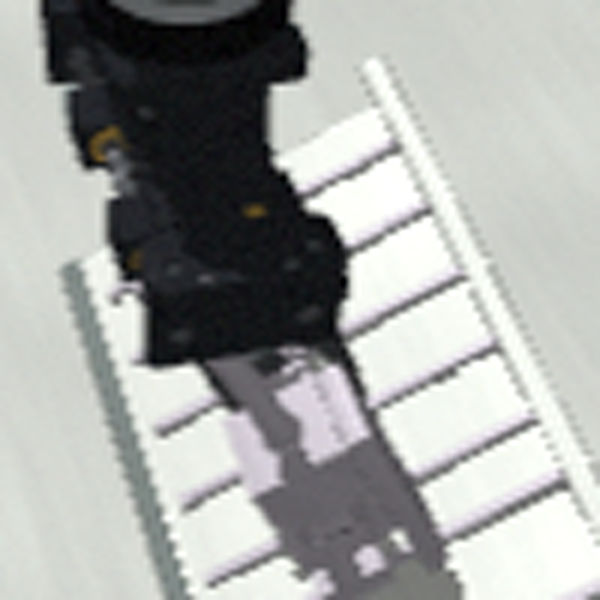

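Call:
{"op": "step_arm", "data": {
  "moves": [
    [-0.002,0.0006,0.0027,0],
    [-0.0013,0,0.0027,0],
    [-0.0013,0,0.0027,0],
    [-0.0013,0,0.0027,0],
    [-0.0013,0,0.0027,0],
    [0,0,0,0],
    [0,0,0,0],
    [0,0,0,0],
    [0,0,0,0],
    [0,0,0,0]
  ]
}}

```text
t: 14.4
tcp_pos: [0.5061, -0.0377, 0.2775]
ee_rot: [-0.004, 0.03, 1.0, 0.004]
ft_force: [-0.0, 0.8, -2.5]
gripper_width: 0.292
```

Call:
{"op": "step_arm", "data": {
  "moves": [
    [-0.0013,0,0.0027,0],
    [-0.0013,0,0.0027,0],
    [-0.0013,0,0.0027,0],
    [-0.0013,0,0.0027,0],
    [0,0,0,0],
    [0,0,0,0],
    [0,0,0,0],
    [0,0,0,0],
    [0,0,0,0],
    [0,0,0,0]
  ]
}}

```text
t: 15.23
tcp_pos: [0.5118, -0.038, 0.2656]
ee_rot: [-0.004, 0.03, 1.0, 0.004]
ft_force: [0.0, 0.5, -1.8]
gripper_width: 0.291
```

```bash
python3 look.py 9 side,130,300,100,100,6
```

```text
15.2333 [ 0.5118 -0.038   0.2656] [-0.0039  0.0301  0.9995  0.0041] [ 0.0353  0.5248 -1.8372] [ 0.1026  0.1199 -0.0528]
```

View pics/side9.png

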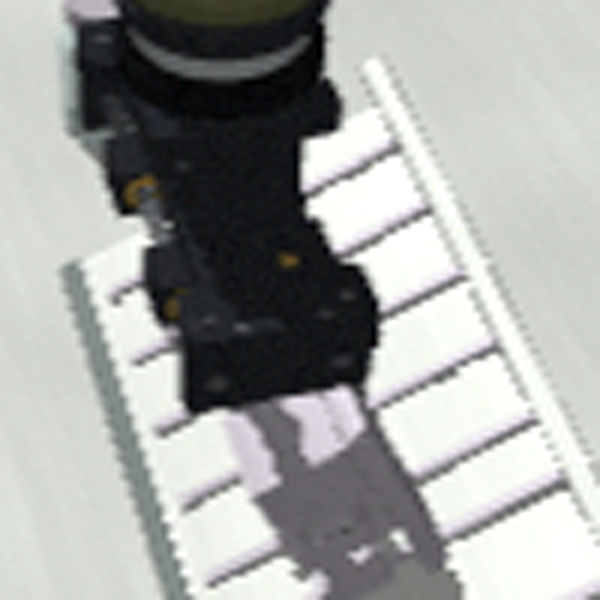

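Call:
{"op": "step_arm", "data": {
  "moves": [
    [-0.0009,0,0.0018,0],
    [-0.0009,0,0.0018,0],
    [-0.0004,0,0.0009,0],
    [0,0,0,0],
    [0,0,0,0],
    [0,0,0,0],
    [0,0,0,0],
    [0,0,0,0],
    [0,0,0,0],
    [0,0,0,0]
  ]
}}

```text
t: 16.12
tcp_pos: [0.5121, -0.0379, 0.263]
ee_rot: [-0.006, 0.03, 1.0, 0.003]
ft_force: [-0.4, 0.5, 0.2]
gripper_width: 0.293
```

Call:
{"op": "step_arm", "data": {
  "moves": [
    [0,0,0,0],
    [0,0,0,0],
    [0,0,0,0],
    [0,0,0,0],
    [0,0,0,0],
    [0,0,-0.01,0],
    [0,0,-0.02,0],
    [0,0,-0.03,0],
    [0,0,-0.03,0],
    [0,0,0,0]
  ],
  "fingers": 0.055
}}

```text
t: 16.95
tcp_pos: [0.514, -0.0389, 0.3579]
ee_rot: [-0.006, 0.03, 1.0, 0.003]
ft_force: [1.2, -0.0, -0.7]
gripper_width: 0.622
```

```bash
python3 look.py 10 side,100,260,150,170,4; python3 -c "
from h import *; print(robot.state()['joint_pos'])"
```

```text
16.95 [ 0.514  -0.0389  0.3579] [-0.0055  0.0301  0.9995  0.0034] [ 1.1547 -0.0498 -0.7042] [ 0.0583 -0.0622  0.0064]
[ 0.2705  0.503  -0.4377  1.8072  0.2528  0.9008  1.2301]
```

View pics/side10.png

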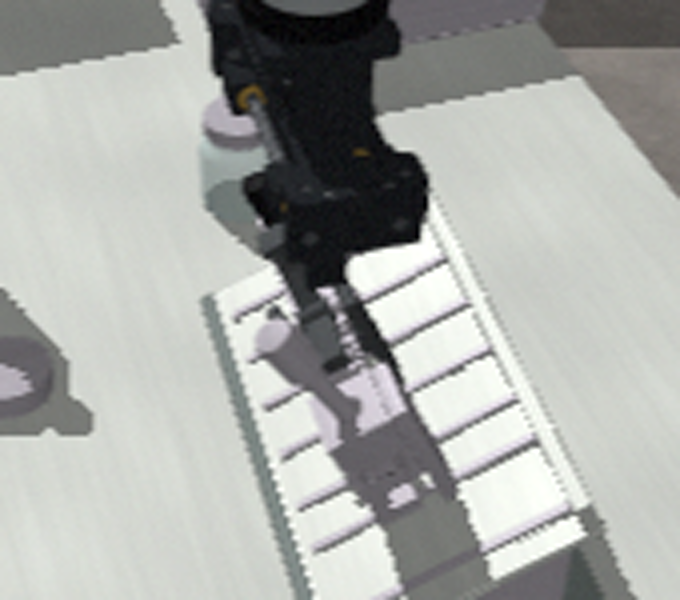

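Call:
{"op": "step_arm", "data": {
  "moves": [
    [-0.008,0.035,0,0],
    [-0.008,0.035,0,0],
    [-0.008,0.03,0,0],
    [0,0.02,0,0.12],
    [0,0,0,0.12],
    [0,0,0,0.12],
    [0,0,0,0.12],
    [0,0,0,0.12],
    [0,0,0,0.12],
    [0,0,0,0.12]
  ],
  "fingers": 0.0,
  "grip_force": 20
}}

```text
t: 17.83
tcp_pos: [0.542, 0.0825, 0.3503]
ee_rot: [-0.012, 0.453, 0.892, -0.004]
ft_force: [-0.6, 0.1, -0.1]
gripper_width: 0.008
```

Call:
{"op": "step_arm", "data": {
  "moves": [
    [0,0,0,0.12],
    [0,0,0,0.12],
    [0,0,0,0.12],
    [0,0,0,0.12],
    [0,0,0,0.12],
    [0,0,0.02,0.08],
    [0,0,0.03,0],
    [0,0,0.02,0],
    [0,0,0,0],
    [0,0,0,0]
  ]
}}

```text
t: 18.67
tcp_pos: [0.5353, 0.0824, 0.2728]
ee_rot: [-0.012, 0.736, 0.677, -0.013]
ft_force: [-0.3, -0.1, -0.5]
gripper_width: 0.009
```

Call:
{"op": "step_arm", "data": {
  "moves": [
    [0.018,0.004,0,0],
    [0.016,0.004,0,0],
    [0,0,0.01,0],
    [0,0,0.01,0],
    [0,0,0,0],
    [0,0,0,0],
    [0,0,0,0],
    [0,0,0,0],
    [0,0,0,0],
    [0,0,0,0]
  ]
}}

```text
t: 19.5
tcp_pos: [0.5464, 0.1136, 0.2536]
ee_rot: [-0.011, 0.737, 0.676, -0.013]
ft_force: [0.5, 0.1, -0.3]
gripper_width: 0.008
```

```bash
python3 look.py 11 side,110,280,110,110,6 top,140,220,80,120,6
python3 - <<'E'
from h import *
from scipy.spatial.transform import Rotation as R
s=robot.state(); w,x,y,z=s['ee_rot']; T=R.from_quat([x,y,z,w]).as_matrix(); print(T)
N=s['tcp_pos']+T@[0,0,.064]; print("tip",N,"in clevis",toC(N), proj("side",N),proj("top",N))
E
```

```text
19.5 [0.5464 0.1136 0.2536] [-0.0108  0.7369  0.6758 -0.0132] [ 0.4676  0.1208 -0.3188] [-0.1274  0.0148  0.0476]
[[ 0.0862  0.9957 -0.0339]
 [ 0.9963 -0.0863 -0.0018]
 [-0.0047 -0.0336 -0.9994]]
tip [0.5443 0.1136 0.1897] in clevis [0.0092 0.1535 0.0373] [[328.9703 152.5548]] [[278.5129 181.5857]]
```

View pics/side11.png

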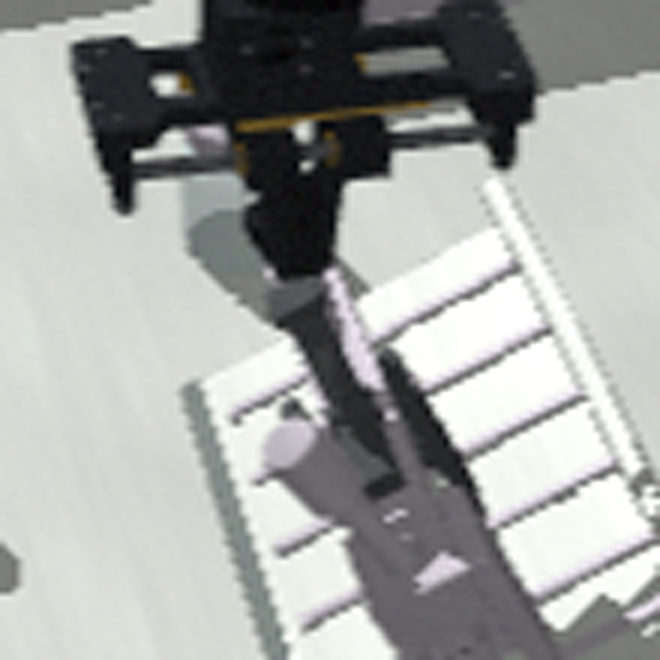

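View pics/top11.png

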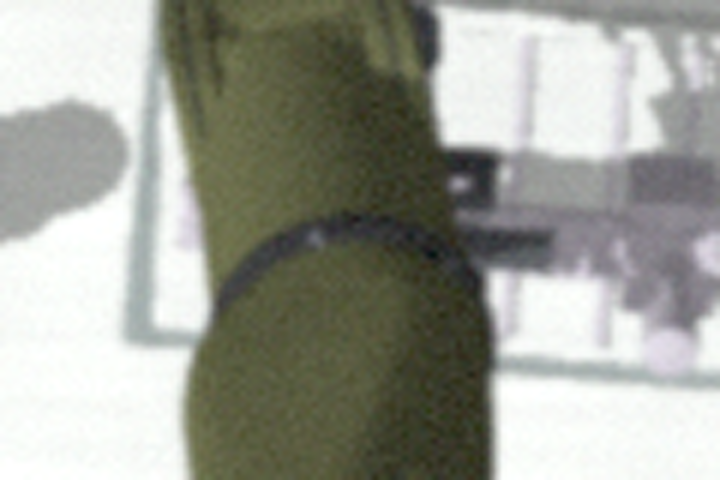

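Call:
{"op": "step_arm", "data": {
  "moves": [
    [0.004,-0.006,0.004,0],
    [0,-0.005,0.006,0],
    [0,0,0,0],
    [0,0.0013,0.0027,0],
    [0,0.0013,0.0027,0],
    [0,0.0013,0.0027,0],
    [0,0.0013,0.0027,0],
    [0,0.0013,0.0027,0],
    [0,0.0013,0.0027,0],
    [0,0.0013,0.0027,0]
  ]
}}

```text
t: 20.43
tcp_pos: [0.5427, 0.1258, 0.2249]
ee_rot: [-0.014, 0.735, 0.678, -0.009]
ft_force: [-1.3, 0.6, 5.4]
gripper_width: 0.006
```

```bash
cat > tip.py <<'E'
from h import *
from scipy.spatial.transform import Rotation as R
s=robot.state(); w,x,y,z=s['ee_rot']; T=R.from_quat([x,y,z,w]).as_matrix(); print(T.tolist())
for L in (0,.045,.064):
  N=s['tcp_pos']+T@[0,0,L]; print(L,N,"clevis",toC(N)*1000)
f=np.array(s['ft_force']); print("F clevis",f@Rc)
for nm,v in zip("xyz",(Rc.T)): print("clevis 1mm",nm,"in tool",T.T@v)
E
python3 tip.py
```

```text
[[0.08088561152724288, 0.996168864459466, -0.03324321478742066], [0.996706701219293, -0.08064624828462003, 0.00848141392522847], [0.005767979925380267, -0.03381975930065223, -0.9994113038626424]]
0 [0.5427 0.1258 0.2249] clevis [ 21.922  165.5047  70.2109]
0.045 [0.5412 0.1262 0.1799] clevis [  1.54   165.7884  30.0924]
0.064 [0.5405 0.1263 0.1609] clevis [ -7.0657 165.9082  13.1535]
F clevis [1.1175 0.5075 5.4603]
clevis 1mm x in tool [ 0.0169  0.8914 -0.4529]
clevis 1mm y in tool [ 0.9999 -0.0158  0.0063]
clevis 1mm z in tool [-0.0015 -0.453  -0.8915]
```

Call:
{"op": "step_arm", "data": {
  "moves": [
    [-0.001,0.0013,0.0027,0],
    [-0.001,0.0013,0.0027,0],
    [-0.001,0.0013,0.0027,0],
    [-0.001,0.0013,0.0027,0],
    [-0.001,0.0013,0.0027,0],
    [-0.0005,0.0013,0.0027,0],
    [-0.0005,0.0013,0.0027,0],
    [-0.0005,0.0013,0.0027,0],
    [-0.0005,0.0013,0.0027,0],
    [0,0,0,0]
  ]
}}

```text
t: 21.27
tcp_pos: [0.5503, 0.1303, 0.2102]
ee_rot: [-0.022, 0.732, 0.681, -0.005]
ft_force: [-1.6, 1.8, 2.7]
gripper_width: 0.007
```

```bash
python3 tip.py;python3 look.py 12 side,110,280,110,110,6
```

```text
[[0.07214516832532865, 0.9966894233203404, -0.037486906096364875], [0.9971260080549985, -0.0712033646563786, 0.025880589674778905], [0.023125716153526852, -0.03924632852864657, -0.9989619246745136]]
0 [0.5503 0.1303 0.2102] clevis [ 22.3429 170.4773  53.7675]
0.045 [0.5486 0.1314 0.1652] clevis [  1.7506 171.5299  13.7694]
0.064 [0.5479 0.1319 0.1462] clevis [ -6.9439 171.9743  -3.1187]
F clevis [-0.4597  1.72    3.1395]
clevis 1mm x in tool [ 0.0163  0.889  -0.4576]
clevis 1mm y in tool [ 0.9997 -0.0063  0.0234]
clevis 1mm z in tool [ 0.0179 -0.4579 -0.8888]
21.2667 [0.5503 0.1303 0.2102] [-0.0222  0.7318  0.6811 -0.0049] [-1.628   1.8296  2.6511] [ 0.4155  0.3433 -0.045 ]
```

View pics/side12.png

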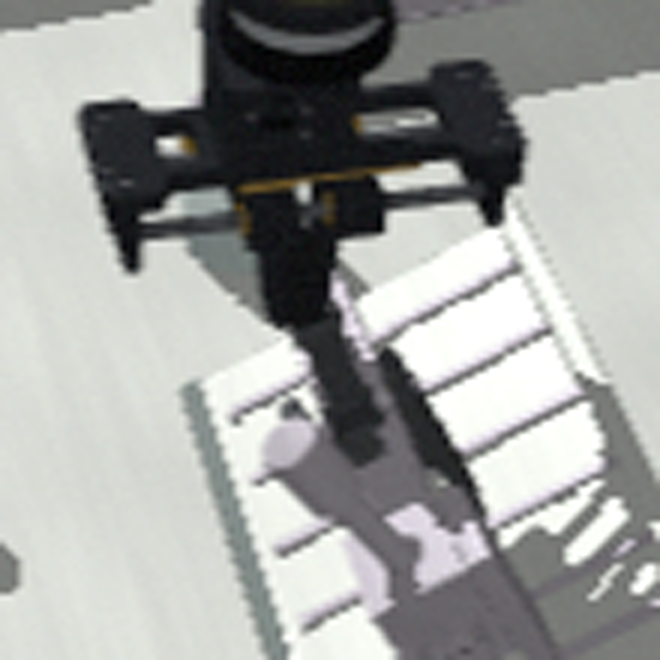

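Call:
{"op": "step_arm", "data": {
  "moves": [
    [-0.002,0.0013,0.0027,0],
    [-0.002,0.0013,0.0027,0],
    [-0.002,0.0013,0.0027,0],
    [-0.002,0.0013,0.0027,0],
    [-0.001,0.0013,0.0027,0],
    [-0.001,0.0013,0.0027,0],
    [0,0.0013,0.0027,0],
    [0,0.0013,0.0027,0],
    [0,0.0013,0.0027,0],
    [0,0.0013,0.0027,0]
  ]
}}

```text
t: 22.15
tcp_pos: [0.5514, 0.1292, 0.2089]
ee_rot: [-0.033, 0.73, 0.683, -0.004]
ft_force: [-10.3, 1.5, 29.6]
gripper_width: 0.005
```

```bash
python3 tip.py;python3 look.py 13 side,110,280,110,110,6
```

```text
[[0.0671383157579948, 0.9964694662043041, -0.050408823430917474], [0.9970042416245957, -0.06505813439903528, 0.041832778189865735], [0.03840558214303269, -0.05306639304707536, -0.997852178024996]]
0 [0.5514 0.1292 0.2089] clevis [ 22.846  169.481   52.1447]
0.045 [0.5491 0.1311 0.164 ] clevis [  1.7067 171.2121  12.4568]
0.064 [0.5482 0.1319 0.1451] clevis [ -7.2188 171.9431  -4.3004]
F clevis [ 3.1501  0.7818 31.214 ]
clevis 1mm x in tool [ 0.0183  0.8826 -0.4698]
clevis 1mm y in tool [ 0.9993 -0.0002  0.0385]
clevis 1mm z in tool [ 0.0339 -0.4701 -0.882 ]
22.15 [0.5514 0.1292 0.2089] [-0.0325  0.7297  0.6829 -0.0041] [-10.264    1.4516  29.6208] [0.1844 2.1631 0.0059]
```

View pics/side13.png

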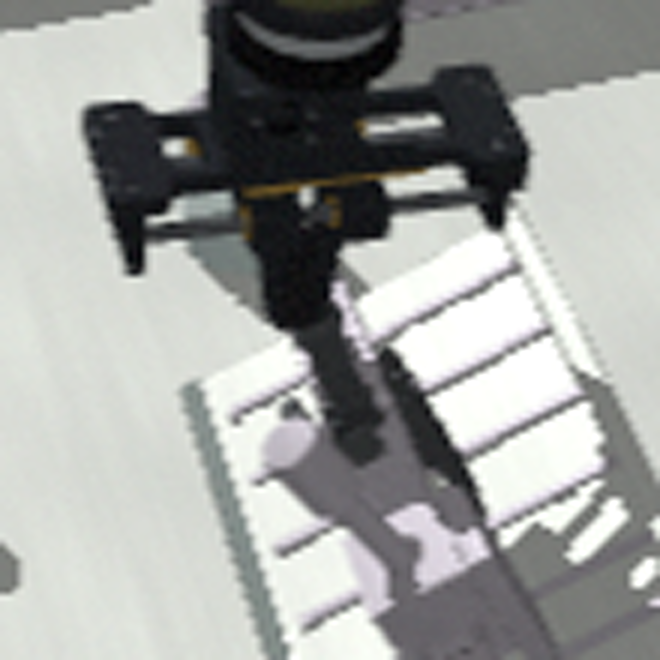

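Call:
{"op": "step_arm", "data": {
  "moves": [
    [0,-0.004,-0.008,0],
    [0,-0.005,-0.01,0],
    [0,-0.005,-0.01,0],
    [0,0,-0.03,0],
    [0,0,-0.03,-0.1],
    [0,0,0,-0.12],
    [0,0,0,-0.12],
    [0,0,0,-0.12],
    [0,0,0,-0.12],
    [0,0,0,-0.12]
  ],
  "fingers": 0.045
}}

```text
t: 23.03
tcp_pos: [0.5419, 0.1161, 0.3035]
ee_rot: [-0.027, 0.443, 0.896, 0.002]
ft_force: [-0.2, -0.2, 0.1]
gripper_width: 0.513
```

Call:
{"op": "step_arm", "data": {
  "moves": [
    [0,0,0,-0.12],
    [0,0,0,-0.12],
    [0,0,0,-0.12],
    [0,0,0,-0.12],
    [0,0,0,-0.12],
    [0,0,0,-0.12],
    [0,0,0,-0.1],
    [0,0,0,0],
    [0,0,0,0],
    [0,0,0,0]
  ]
}}

```text
t: 23.87
tcp_pos: [0.5419, 0.1049, 0.3025]
ee_rot: [-0.023, 0.035, 0.999, 0.006]
ft_force: [0.2, 0.2, 0.6]
gripper_width: 0.509
```

```bash
python3 tip.py;python3 look.py 14 side,110,280,110,110,6; python3 -c "
from h import *; print(toW([0,.213,.012]))"
```

```text
[[-0.9965025579610443, 0.06944627429194367, -0.04647436889365686], [0.06885375608138933, 0.9975252296789918, 0.014232934601106044], [0.04734777978511895, 0.010983220877454071, -0.9988180798366522]]
0 [0.5419 0.1049 0.3025] clevis [ 55.2852 144.5759 140.285 ]
0.045 [0.5398 0.1055 0.2576] clevis [ 34.3607 145.0791 100.4489]
0.064 [0.539  0.1058 0.2386] clevis [ 25.526  145.2916  83.6292]
F clevis [0.433  0.2168 0.4539]
clevis 1mm x in tool [-0.8853  0.0087 -0.465 ]
clevis 1mm y in tool [0.004  0.9999 0.0112]
clevis 1mm z in tool [ 0.4651  0.008  -0.8852]
23.8667 [0.5419 0.1049 0.3025] [-0.0235  0.0346  0.9991  0.0063] [0.2142 0.2033 0.5944] [ 0.0049 -0.0644  0.0072]
[0.5505 0.1729 0.1629]
```

View pics/side14.png

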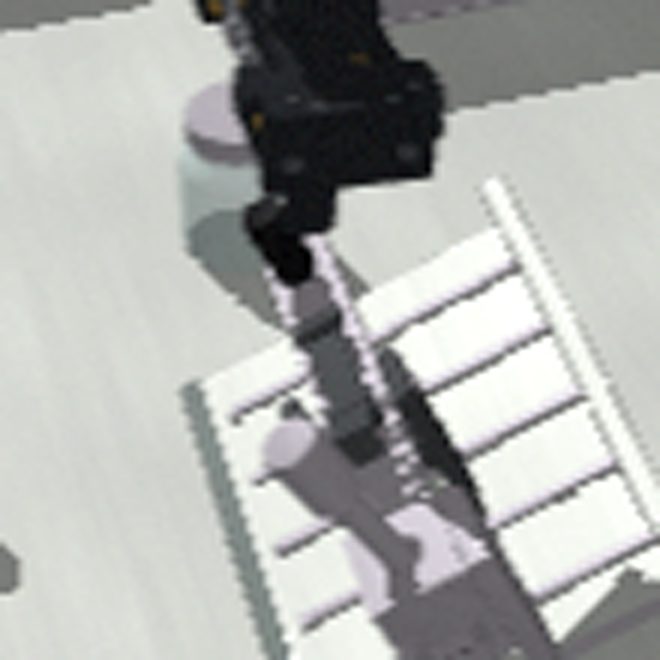

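Call:
{"op": "step_arm", "data": {
  "moves": [
    [-0.004,0.03,0,0],
    [-0.004,0.025,0,0],
    [-0.001,0.009,0.02,0],
    [0,0,0.02,0],
    [0,0,0,0],
    [0,0,0,0],
    [0,0,0,0],
    [0,0,0,0],
    [0,0,0,0],
    [0,0,0,0]
  ],
  "fingers": 0.038
}}

```text
t: 24.75
tcp_pos: [0.5563, 0.1687, 0.2653]
ee_rot: [-0.02, 0.043, 0.999, 0.005]
ft_force: [-0.0, -0.2, 0.7]
gripper_width: 0.43
```

```bash
python3 tip.py
```

```text
[[-0.9954709420376607, 0.08641316947310708, -0.039627865199435466], [0.0860321960384489, 0.9962291366929416, 0.011223566671898569], [0.04044829790552934, 0.007763462220474301, -0.999151471925502]]
0 [0.5563 0.1687 0.2653] clevis [ 48.7971 209.2099 102.2815]
0.045 [0.5545 0.1692 0.2204] clevis [ 28.1529 209.5981  62.2982]
0.064 [0.5537 0.1694 0.2014] clevis [ 19.4364 209.762   45.4163]
F clevis [ 0.2769 -0.2347  0.618 ]
clevis 1mm x in tool [-0.8883  0.0228 -0.4588]
clevis 1mm y in tool [0.0212 0.9997 0.0086]
clevis 1mm z in tool [ 0.4588 -0.0021 -0.8885]
```

Call:
{"op": "step_arm", "data": {
  "moves": [
    [0.004,0.003,0,0],
    [0,0,0.012,0],
    [0,0,0.012,0],
    [0,0,0.01,0],
    [0,0,0.006,0],
    [0,0,0,0],
    [0,0,0,0],
    [0,0,0,0],
    [0,0,0,0],
    [0,0,0,0]
  ]
}}

```text
t: 25.58
tcp_pos: [0.5521, 0.173, 0.2281]
ee_rot: [-0.017, 0.045, 0.999, 0.006]
ft_force: [-0.8, 0.1, -0.6]
gripper_width: 0.431
```

```bash
python3 tip.py;python3 look.py 15 side,100,280,110,110,6
```

```text
[[-0.9954349990745341, 0.08966610464501408, -0.03269789435532081], [0.08925315637047264, 0.9959122508742626, 0.013880296699552278], [0.0338088257026223, 0.010898542854392436, -0.9993688933863514]]
0 [0.5521 0.173  0.2281] clevis [ 28.966  213.27    70.4122]
0.045 [0.5506 0.1737 0.1831] clevis [  8.5926 213.7977  30.2917]
0.064 [0.55   0.1739 0.1641] clevis [ -0.0094 214.0205  13.352 ]
F clevis [-0.985   0.0887 -0.2306]
clevis 1mm x in tool [-0.8912  0.0271 -0.4527]
clevis 1mm y in tool [0.0244 0.9996 0.0117]
clevis 1mm z in tool [ 0.4529 -0.0006 -0.8916]
25.5833 [0.5521 0.173  0.2281] [-0.0166  0.0448  0.9988  0.0062] [-0.7878  0.1402 -0.6253] [ 0.0283 -0.0583  0.0199]
```

View pics/side15.png

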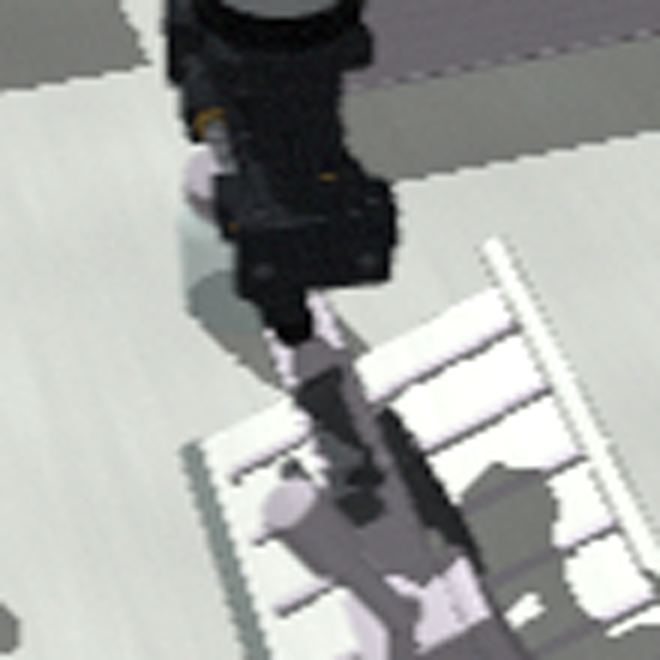

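Call:
{"op": "step_arm", "data": {
  "moves": [
    [0,0,0.007,0],
    [0,0,0.006,0],
    [0,0,0,0],
    [0,0,0,0],
    [0,0,0,0],
    [0,0,0,0],
    [0,0,0,0],
    [0,0,0,0],
    [0,0,0,0],
    [0,0,0,0]
  ],
  "fingers": 0.0,
  "grip_force": 15
}}

```text
t: 26.47
tcp_pos: [0.5526, 0.1741, 0.215]
ee_rot: [-0.015, 0.045, 0.999, 0.007]
ft_force: [-0.1, 0.7, 0.7]
gripper_width: 0.242
```

```bash
python3 tip.py
```

```text
[[-0.9955179841020859, 0.08980089509284624, -0.02966045464659789], [0.08936531879521321, 0.9958751523992587, 0.015700975459612427], [0.030948071441515977, 0.0129799874528855, -0.9994367097519353]]
0 [0.5526 0.1741 0.215 ] clevis [ 23.8657 214.3595  58.3761]
0.045 [0.5513 0.1748 0.17  ] clevis [  3.6099 214.9778  18.1975]
0.064 [0.5507 0.1751 0.151 ] clevis [ -4.9426 215.2389   1.2332]
F clevis [0.1879 0.709  0.6747]
clevis 1mm x in tool [-0.8925  0.0281 -0.4501]
clevis 1mm y in tool [0.0245 0.9996 0.0137]
clevis 1mm z in tool [ 0.4503  0.0012 -0.8929]
```

Call:
{"op": "step_arm", "data": {
  "moves": [
    [0,0.0012,0,0],
    [0,0.0012,0,0],
    [0,0.0012,0,0],
    [0,0.0012,0,0],
    [0,0.0012,0,0],
    [0,0.0012,0,0],
    [0,0.0012,0,0],
    [0,0.0012,0,0],
    [0,0.0012,0,0],
    [0,0.0012,0,0]
  ]
}}

```text
t: 27.3
tcp_pos: [0.5533, 0.1837, 0.215]
ee_rot: [-0.016, 0.046, 0.999, 0.004]
ft_force: [-0.2, -2.0, 2.2]
gripper_width: 0.24
```

Call:
{"op": "step_arm", "data": {
  "moves": [
    [0,0.0012,0,0],
    [0,0.0012,0,0],
    [0,0.0012,0,0],
    [0,0.0012,0,0],
    [0,0.0012,0,0],
    [0,0.001,0,0],
    [0,0.001,0,0],
    [0,0.001,0,0],
    [0,0.001,0,0],
    [0,0.001,0,0]
  ]
}}

```text
t: 28.13
tcp_pos: [0.5542, 0.1963, 0.215]
ee_rot: [-0.016, 0.046, 0.999, 0.004]
ft_force: [-1.1, -1.6, 1.6]
gripper_width: 0.246
```

Call:
{"op": "step_arm", "data": {
  "moves": [
    [0,0.001,0,0],
    [0,0.001,0,0],
    [0,0.001,0,0],
    [0,0.001,0,0],
    [0,0.001,0,0],
    [0,0.001,0,0],
    [0,0.001,0,0],
    [0,0.001,0,0],
    [0,0.001,0,0],
    [0,0.001,0,0]
  ]
}}

```text
t: 28.97
tcp_pos: [0.5549, 0.2057, 0.215]
ee_rot: [-0.017, 0.046, 0.999, 0.003]
ft_force: [-1.9, -4.6, 3.7]
gripper_width: 0.24
```

```bash
python3 look.py 16 side,100,280,110,110,6
```

```text
28.9667 [0.5549 0.2057 0.215 ] [-0.0169  0.046   0.9988  0.0028] [-1.857  -4.6269  3.7035] [-0.6836  0.2216  0.0621]
```

View pics/side16.png

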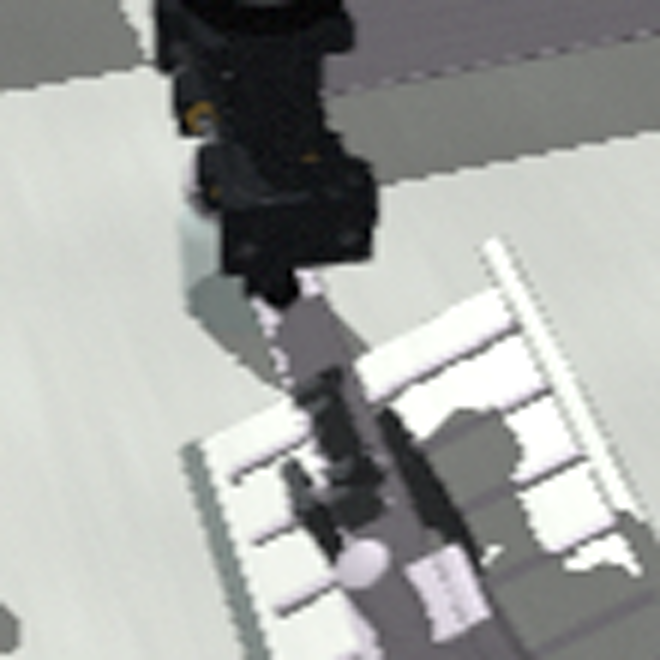

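Call:
{"op": "step_arm", "data": {
  "moves": [
    [0,-0.001,0,0],
    [0,0,0,0],
    [0,0,0,0],
    [0,0,0,0],
    [0,0,-0.01,0],
    [0,0,-0.02,0],
    [0,0,-0.025,0],
    [0,0,-0.025,0],
    [0,0,-0.01,0],
    [0,0,0,0]
  ],
  "fingers": 0.038
}}

```text
t: 29.85
tcp_pos: [0.5575, 0.209, 0.3104]
ee_rot: [-0.017, 0.044, 0.999, 0.007]
ft_force: [0.3, 0.7, -0.6]
gripper_width: 0.43
```

```bash
python3 tip.py; python3 look.py 17 side,100,280,130,120,5
python3 - <<'E'
from fitpin import *
d=np.load("side17.npy");C=cloud("side",d)+[0,0,.0017]; q=toC(C.reshape(-1,3))*1000
k=(np.hypot(q[:,0],q[:,1])<16)&(q[:,2]>-5)&(q[:,2]<110); a=q[k]; print(len(a),np.percentile(a[:,2],[5,50,90,97,100]))
h=a[a[:,2]>np.percentile(a[:,2],97)-8]; print(h.mean(0),h.min(0),h.max(0))
print(toW([0,0,.09]),toW([0,0,.04]))
E
```

```text
[[-0.9955921105734915, 0.08754681232842736, -0.033643796084153355], [0.08704062693394542, 0.9960725569105349, 0.01622931399212554], [0.034932486696007, 0.013229399866977637, -0.9993021086500282]]
0 [0.5575 0.209  0.3104] clevis [ 66.5344 249.5472 143.696 ]
0.045 [0.556  0.2098 0.2654] clevis [ 46.1176 250.1776 103.5992]
0.064 [0.5553 0.2101 0.2464] clevis [ 37.4972 250.4438  86.6694]
F clevis [-0.0181  0.746  -0.6192]
clevis 1mm x in tool [-0.8908  0.0261 -0.4537]
clevis 1mm y in tool [0.0222 0.9997 0.014 ]
clevis 1mm z in tool [ 0.4539  0.0024 -0.891 ]
29.85 [0.5575 0.209  0.3104] [-0.0172  0.0437  0.9989  0.0074] [ 0.2932  0.7285 -0.5689] [ 0.0138 -0.0523  0.0771]
193 [-0.0954 26.4878 41.1994 42.1263 43.6019]
[-3.1497 -2.744  39.8584] [-15.486  -13.1293  34.242 ] [ 7.8925 11.0737 43.6019]
[ 0.5037 -0.0375  0.2336] [ 0.5248 -0.0389  0.1883]
```

View pics/side17.png

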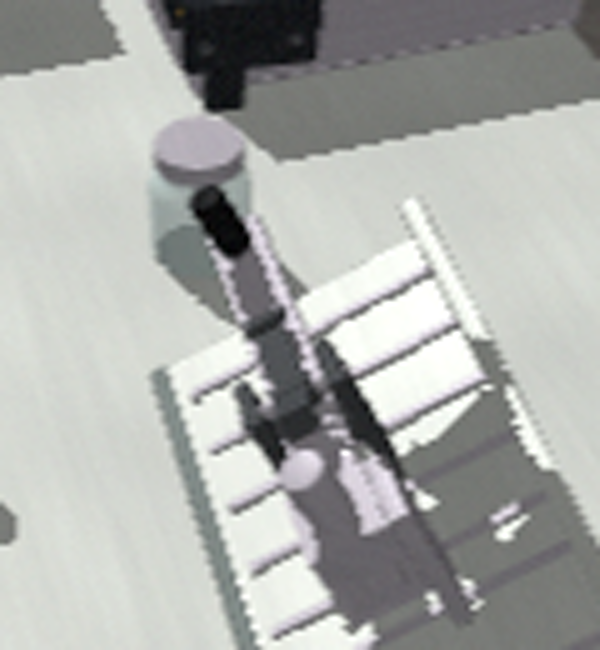

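Call:
{"op": "step_arm", "data": {
  "moves": [
    [0.003,-0.036,0,-0.01],
    [0.003,-0.036,0,-0.01],
    [0.003,-0.036,0,0],
    [0.003,-0.036,0,0],
    [0.003,-0.036,0,0],
    [0.003,-0.036,0,0],
    [0,-0.02,0,0],
    [0,0,0,0],
    [0,0,0,0],
    [0,0,0,0]
  ],
  "fingers": 0.0
}}

```text
t: 30.73
tcp_pos: [0.5176, -0.0303, 0.2989]
ee_rot: [-0.023, 0.029, 0.999, 0.01]
ft_force: [-0.1, 0.7, 0.2]
gripper_width: 0.007
```

```bash
python3 tip.py
```

```text
[[-0.9972470885645994, 0.0590414308432717, -0.04485926652776633], [0.058093801672445884, 0.9980655164874896, 0.02214350933802309], [0.04607987149149329, 0.019476504885111098, -0.9987478716877387]]
0 [ 0.5176 -0.0303  0.2989] clevis [ 39.7043   8.1131 143.5494]
0.045 [ 0.5156 -0.0293  0.2539] clevis [ 18.8259   8.9763 103.6953]
0.064 [ 0.5147 -0.0289  0.235 ] clevis [10.0106  9.3408 86.868 ]
F clevis [-0.0116  0.7302  0.2592]
clevis 1mm x in tool [-0.8858  0.0029 -0.464 ]
clevis 1mm y in tool [-0.0068  0.9998  0.0192]
clevis 1mm z in tool [ 0.4639  0.0202 -0.8856]
```

Call:
{"op": "step_arm", "data": {
  "moves": [
    [-0.002,-0.006,0.01,0],
    [-0.002,-0.005,0.01,0],
    [0,0,0.01,0],
    [0,0,0.006,0],
    [0,0,0,0],
    [0,0,0,0],
    [0,0,0,0],
    [0,0,0,0],
    [0,0,0,0],
    [0,0,0,0]
  ]
}}

```text
t: 31.57
tcp_pos: [0.5211, -0.0322, 0.258]
ee_rot: [-0.023, 0.022, 0.999, 0.013]
ft_force: [-0.7, -0.8, -0.6]
gripper_width: 0.003
```

```bash
python3 tip.py; python3 look.py 18 side,120,290,110,120,5
```

```text
[[-0.9980422570533207, 0.04396880190641133, -0.0444791815890084], [0.042785355193915985, 0.9987134646559226, 0.02721817216297982], [0.045618707969907156, 0.025261828395385832, -0.9986394612217557]]
0 [ 0.5211 -0.0322  0.258 ] clevis [ 25.6664   6.4157 104.9501]
0.045 [ 0.5191 -0.031   0.213 ] clevis [ 4.7922  7.5079 65.0995]
0.064 [ 0.5182 -0.0305  0.1941] clevis [-4.0214  7.9691 48.2737]
F clevis [-0.8774 -0.8593 -0.2548]
clevis 1mm x in tool [-0.8859 -0.0084 -0.4639]
clevis 1mm y in tool [-0.0221  0.9995  0.0243]
clevis 1mm z in tool [ 0.4634  0.0318 -0.8856]
31.5667 [ 0.5211 -0.0322  0.258 ] [-0.0225  0.0217  0.9994  0.0131] [-0.7419 -0.8128 -0.6017] [-0.0127 -0.0187 -0.017 ]
```

View pics/side18.png

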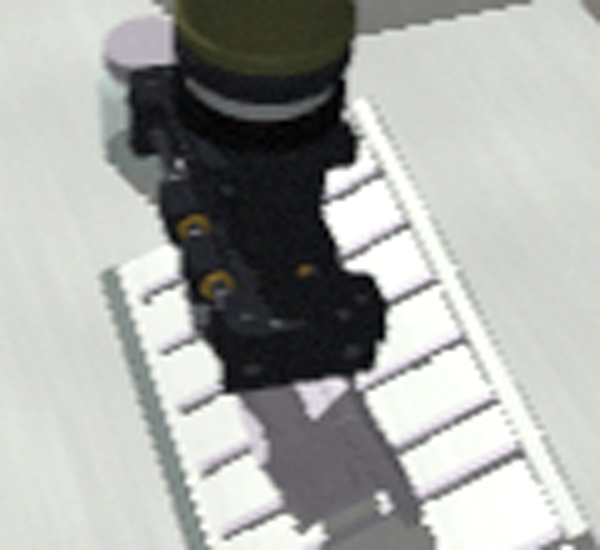

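Call:
{"op": "step_arm", "data": {
  "moves": [
    [0,-0.005,0,0],
    [0,-0.004,0,0],
    [-0.0009,0,0.0018,0],
    [-0.0009,0,0.0018,0],
    [-0.0009,0,0.0018,0],
    [-0.0009,0,0.0018,0],
    [-0.0009,0,0.0018,0],
    [-0.0009,0,0.0018,0],
    [-0.0009,0,0.0018,0],
    [-0.0009,0,0.0018,0]
  ]
}}

```text
t: 32.45
tcp_pos: [0.5242, -0.0409, 0.2547]
ee_rot: [-0.023, 0.022, 0.999, 0.011]
ft_force: [-6.3, -0.5, 19.7]
gripper_width: 0.007
```

```bash
python3 tip.py
```

```text
[[-0.9979244401957774, 0.04533396939829381, -0.0457344823796975], [0.044354497910327535, 0.9987689583932697, 0.022209148230981027], [0.046685010175291294, 0.020134521812486577, -0.998706719140467]]
0 [ 0.5242 -0.0409  0.2547] clevis [ 27.6192  -2.0678 100.4503]
0.045 [ 0.5221 -0.0399  0.2098] clevis [ 6.7058 -1.2042 60.6146]
0.064 [ 0.5213 -0.0395  0.1908] clevis [-2.1243 -0.8396 43.7951]
F clevis [ 2.6868 -0.8801 20.5031]
clevis 1mm x in tool [-0.8854 -0.0093 -0.4647]
clevis 1mm y in tool [-0.0206  0.9996  0.0192]
clevis 1mm z in tool [ 0.4644  0.0265 -0.8852]
```

Call:
{"op": "step_arm", "data": {
  "moves": [
    [0.004,0,-0.008,0],
    [0.004,0,-0.01,0],
    [0,0,-0.025,0],
    [0,0,-0.03,0],
    [0.02,-0.03,-0.02,0],
    [0.02,-0.036,0,0],
    [0.01,-0.036,0,0],
    [0.01,-0.036,0,0],
    [0,-0.03,0,0],
    [0,0,0,0]
  ]
}}

```text
t: 33.28
tcp_pos: [0.4516, -0.2111, 0.3557]
ee_rot: [-0.02, 0.018, 1.0, 0.01]
ft_force: [0.3, -0.1, -0.2]
gripper_width: 0.004
```

```bash
python3 look.py 19 side,100,290,140,130,4.5 top,125,235,90,140,5
python3 - <<'E'
from h import *
for n,o in (("side",[0,0,.0017]),("top",[0,0,0])):
    C=cloud(n,np.load(n+"19.npy"))+o; q=toC(C.reshape(-1,3))*1000
    a=q[(np.hypot(q[:,0],q[:,1])<14)&(q[:,2]>10)&(q[:,2]<110)]; print(n,len(a),np.percentile(a[:,2],[50,90,97]) if len(a) else 0)
    for y in range(44,260,8):
        b=q[(q[:,1]>=y)&(q[:,1]<y+8)&(abs(q[:,0])<9)&(q[:,2]>-60)&(q[:,2]<60)]
        if len(b): print(y,int(np.percentile(b[:,2],92)),end="; ")
    print()
E
```

```text
33.2833 [ 0.4516 -0.2111  0.3557] [-0.02    0.0179  0.9996  0.0104] [ 0.3287 -0.1017 -0.2451] [-0.073  -0.1018 -0.0558]
side 0 0

top 77 [38.7892 43.3605 44.8696]
44 -26; 52 -25; 60 8; 68 12; 76 6; 84 4; 92 -3; 100 -5; 108 -5; 116 -8; 124 -10; 132 -10; 140 -9; 148 -8; 156 -4; 164 -6; 172 -12; 180 -26; 188 -24; 196 -27; 204 -25; 212 -25; 220 -27; 228 18; 236 25; 244 25; 252 14;
```

View pics/side19.png

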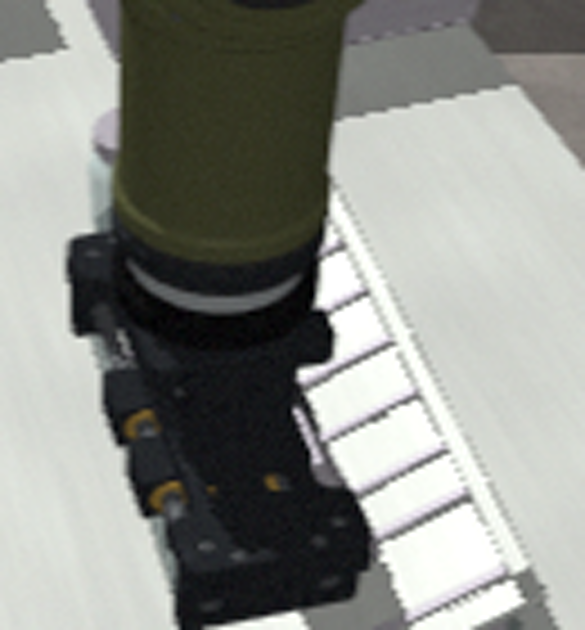

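View pics/top19.png

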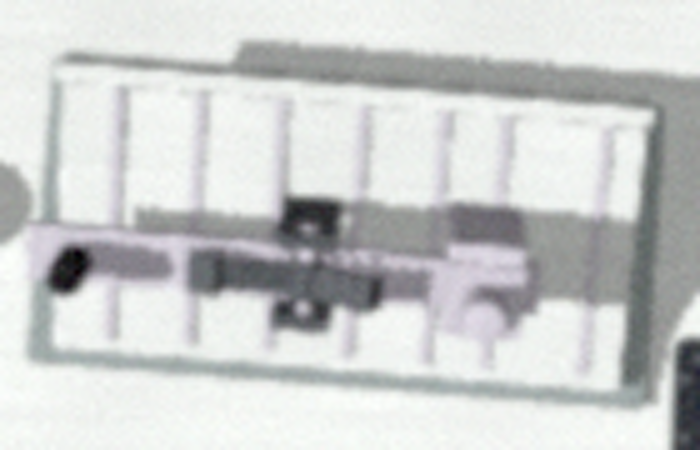

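Run:
```python
from h import *
a=np.load("top1p.npy").astype(int);p,_=imaging.snapshot("top"); cv2.imwrite("pics/final_top.png",p[:,:,::-1])
for k in ("spray_bottle","canister","jar","brush","disc","short_pin"):
    r=imaging.silhouettes("top",k); print(k,[(round(x['p'],2),np.round(x['box'],1)) for x in r[:2]])
```

```text
spray_bottle [(0.96, array([211.6, 253.7,  27.1,  25. ]))]
canister [(0.83, array([405.8, 143.3,  33. ,  31.3]))]
jar [(0.69, array([201.2, 169.8,  28.8,  24.7]))]
brush [(0.61, array([370.5, 236.1,  67.3,  15.8])), (0.33, array([332.8, 187.3,  11.4,  12.7]))]
disc [(0.66, array([249.4, 247.8,  25.6,  20. ]))]
short_pin []
```

View pics/final_top.png

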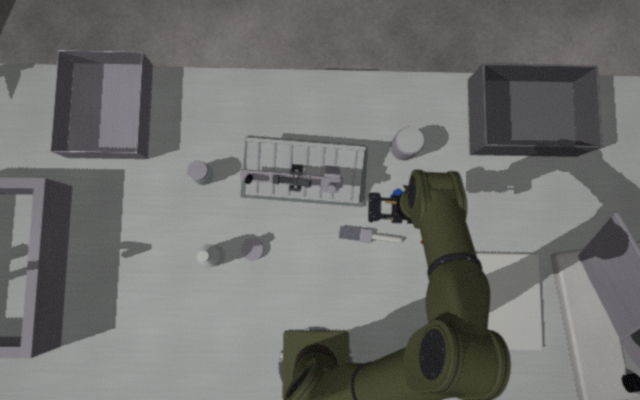

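The bystanders that can be seen are where they were, the arm is clear, and the pin is home. I'm handing the job in.

```bash
python3 -c "
from bench import order; print(order.job_done())"
```

```text
the job is handed in; nothing more can be done
None
```

The long pin is home in the clevis, head down on the upper knuckle, and the pawl is still lifted. I handed the job in at about 34 s of the 67 s allowed.

**What I did:**
1. I gripped the long pin by its head and tilted it in the jaws against the rim of its block hole.
2. I stood it in the upper knuckle until it rested on the tongue, then let go.
3. I pressed the pawl's tail along the clevis -z until it stopped.
4. I drew the knob out about 31 mm, until the pin dropped and the bar caught.
5. I pressed the pin's head down to a firm stop and moved the arm away with nothing held.

**Last checks:**
- **Pin:** in the last top-camera depth its head stands about 40 mm above the mouth, after allowing for that camera reading about 4 mm high. That is what it should be when home. The final press met a solid stop at about 20 N.
- **Pawl:** the tail stopped solidly at about 31 N without moving further. My rough estimate from depth is 0.5 to 0.55 rad, so full lift rests mainly on that stop.
- **Bystanders:** the bottle, canister, jar, brush and disc are within about 3 pixels of where they started. The arm covered the short pin, the red look-alike and most of the blue one in the last view. The short pin and both look-alikes were last seen undisturbed during the pin pick-up.
- **Side camera:** the arm blocked its last view of the clevis, so that final check comes from the top camera only.

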